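# Sort finished dies into the turntable bin through the tipping chute

## Task

Lift the dust cover off the tipping pan and park it on the cork pad. Sort the dies from the stand by colour into the turntable bin through the chute, one colour at a time, orange first: with the orange compartment turned under the chute and all the orange dies lying together in the pan, press the red lever roller right down to tip them in; then do the same with the blue dies and the blue compartment. Finally put the cover back squarely on the level pan, leaving every die in the compartment of its own colour and without shoving the stone model or the base former that stand by the work.

Things in the scene. Friction and masses are not known exactly. Their poses are not given: they have to be found in the camera images.
- orange1: orange die cast of stone with a tooth crown of the same colour on top: 18 x 18 mm square shaft, 30 mm high, then a round crown to 39 mm in all; 25 g. Origin at the centre of its foot, z along the die towards the crown. Stands at the start upright in the groove of the stand, square to it. There are one or two orange dies; None if absent
- orange2: orange die cast of stone with a tooth crown of the same colour on top: 18 x 18 mm square shaft, 30 mm high, then a round crown to 39 mm in all; 25 g. Origin at the centre of its foot, z along the die towards the crown. Stands at the start upright in the groove of the stand, square to it. There are one or two orange dies; None if absent
- blue1: blue die cast of stone with a tooth crown of the same colour on top: 18 x 18 mm square shaft, 30 mm high, then a round crown to 39 mm in all; 25 g. Origin at the centre of its foot, z along the die towards the crown. Stands at the start upright in the groove of the stand, square to it. There are one or two blue dies; None if absent
- blue2: blue die cast of stone with a tooth crown of the same colour on top: 18 x 18 mm square shaft, 30 mm high, then a round crown to 39 mm in all; 25 g. Origin at the centre of its foot, z along the die towards the crown. Stands at the start upright in the groove of the stand, square to it. There are one or two blue dies; None if absent
- stand: aluminium slotted stand, fixed, 240 (x) x 62 (y) mm; the floor of its 24 mm wide groove, which runs along its x, is 3 mm above the bench, the 14 mm wide rails either side reach 10 mm. Origin: centre of its underside. Dies stand 50 mm apart along the groove
- cover: loose dust cover on the tipping pan: black plate 98 (x) x 120 (y) x 4 mm, grey locating plug 62 x 84 x 8 mm under it (5 mm play in the pan), yellow bar grip on top, 16 mm thick (x), 46 mm long (y), 30 mm high; 110 g. Origin: centre of the plug's underside; plate from z = 8 to 12 mm, bar from 12 to 42 mm. Parked, it stands on its plug
- cover_grip (a point): middle of the cover's yellow bar grip, 29 mm above the cover's origin; axes as the cover's
- pad: thin tan cork pad fixed on the bench, 160 (x) x 130 (y) x 3 mm, where the cover is parked. Origin: centre of its underside
- sorter: fixed base of the sorting turntable with its chute and pan. Origin on the bench under the turntable's axis; +y points to chute and pan. The chute slopes from the pan down to a vertical outlet 84 mm wide (x), y = 65 to 130 mm, walls 85 to 141 mm above the bench, higher towards the pan. The pan's grey cheeks stand at y = 180 to 230 mm, 188 mm high, 108 mm over all (x)
- outlet (a point): centre of the chute's open lower end, 95 mm from the turntable's axis and 85 mm above the bench
- carousel (a joint): angle of the round turntable bin (rad), growing anticlockwise seen from above; no limit, stays where it is left (friction 0.05 N m). 290 mm across, floor 30 mm, rim and dividers 68 mm above the bench; four equal sectors with coloured rims and floor pads: going anticlockwise from above blue, orange, green, white, 90 degrees apart
- knob (a point): middle of the black bar knob on the turntable's axis (about 170 mm above the bench) that turns it: 55 mm long (along this point's x), 18 mm thick (y), 30 mm high, on a 16 mm post; 15 mm from the middle to its top. The axes turn with the turntable; the dividers lie along them: the blue sector is +x +y, the orange one -x +y
- orange_bin (a point): centre of the floor of the sector with the orange rim, 95 mm from the axis
- blue_bin (a point): centre of the floor of the sector with the blue rim, 95 mm from the axis
- pan (a joint): tilt of the steel tipping pan (rad): 0 at rest, level; at 1.2 (its stop) steeply tipped into the chute. Dies slide out from about 0.8; 1.1 empties it. It falls back to 0 by itself when the lever is let go
- pan_floor (a point): middle of the pan's floor; axes at rest as the sorter's, tilting with the pan. The pan is 74 mm wide inside (x) and runs from y = -55 mm (hinge, open end, at the chute) to +46 mm (rear wall); the floor falls 6 degrees to the rear. The hinge lies along x, 180 mm above the bench, 200 mm from the turntable's axis along the sorter's y
- pan_rim (a point): centre of the level top edge of the pan's walls, 208 mm above the bench at rest, 28 mm above the hinge and 52.5 mm behind it; the walls are 4 mm thick. With the cover on, the cover's origin is 8 mm below this point (plug inside)
- roller (a point): top of the red roller (18 mm diameter, 36 mm long in x) on the pan's lever, 103 mm to the sorter's -x side of the pan's middle, 234 mm above the bench at rest. Its axle is on an 80 mm arm from the hinge, 0.6 rad above level at rest, pointing to the sorter's -y; pressing the roller down 85 mm with shut fingers tips the pan to 1.13. Takes 2 to 4 N
- model1: orange stone lower model, horseshoe, 56 x 64 x 31 mm; leave alone. Origin under its middle
- base_former: black rubber base former, open box 85 x 75 x 30 mm; leave alone. Origin under its middle
Things that resemble listed ones, but are neither listed nor needed, are in the scene too. What is shaped like the cover but pink or turquoise is not meant.

How it is judged:
By the outcome, as a careful person would: the job done as asked, in the order asked, and still so for the second after the job is handed in, with the robot touching nothing.
Of orange1, orange2 only 1 to 2 are there at a start; the rules pass over those that are not, and their reading is None.
Of blue1, blue2 only 1 to 2 are there at a start; the rules pass over those that are not, and their reading is None.
At some moment in a run one of orange1, orange2, blue1, blue2 may be knocked a few centimetres aside while the robot is not near it.
Once in a run the grip may slacken for a moment while it holds something.
It also fails if it takes over 210 s, if anything falls off the work surface, if the arm or the gripper's body presses on something with over 40 N, if the wrist force passes 120 N, or if a joint passes its speed limit or range.

## Robot

A 7-joint arm with a two-finger parallel gripper is mounted at the origin on the work surface. World frame = base frame: x ahead of the robot, y to its left, z up, the work surface at z = 0. Lengths are in m, angles in rad, forces in N, time in s.
With the tool pointing down it reaches from about 0.35 to 0.9 m from the base axis. Payload 7.2 kg.
Tool frame: the origin (TCP) lies midway between the tips of the shut fingers; the grasp point (between the pads) lies 19 mm behind it (grip_depth is the z of the grasp point in the tool frame, in m); z points along the fingers, y is the direction in which the jaws open and shut (so a half turn about z gives the same grasp; the last joint's range is limited). The gripper opens to 88 mm and grips with 3 to 60 N. Pads are 20 mm wide; open, the fingers measure 115 mm over their backs; the gripper's body (75 mm by 178 mm) begins 61 mm behind the grasp point.
Start: joints at [1.208, 0.411, -0.013, 1.596, 0.006, 1.134, -0.082], TCP at [0.182, -0.598, 0.223] pointing down, gripper open.
Joint ranges: [-2.95, 2.95], [-0.29, 1.99], [-1.47, 1.44], [0.14, 2.54], [-1.03, 4.17], [0.13, 1.85], [-2.86, 2.86]. Speed limits (rad/s): [2.39, 2.39, 3.01, 3.01, 3.14, 3.14, 3.14].

## Interface

Orientations are given as [roll, pitch, yaw] about the fixed x, y, z axes, in that order (R = Rz(yaw) Ry(pitch) Rx(roll)).
In Python, from rig import get_obs, snapshot, camera_model, job_done, grip_depth gives the robot as it stands.
- The arm moves only by the shell command python3 -m jog 'ROWS'. ROWS is JSON, one flat list of numbers, 5 for each row, row after row: the closure, from 0 (fully open) to 1 (shut), then the shift along the tool's x, y, z in mm, then the turn about the tool's z in degrees. A call has 1 to 10 rows; each row shifts and turns the commanded pose from where the row before left it, along the tool's axes as they then stand; what a row does not reach is not made up. A row lasts 1/12 s, in which the tool goes at most 41.7 mm and 7.16 degrees, less where a joint would pass 70% of its speed; a pose out of reach is approached as far as the arm can. A call is refused whole if a number of a shift passes 41.7 or a number of a turn 7.16, either way. A call with a gripper value outside its range is refused whole. The fingers move at their own pace and stop on an object; the grip force is fixed at half the most. Time passes only in rows, so rows that do not move let the fingers close. It gives the time, the measured TCP pose, the force and the opening at its end, in the units of the state.
- get_obs(): the state, without advancing time (a new reading comes with each control period).
- snapshot(name): name is "scene" or "top" or "wrist"; returns (picture, depth): 420x560x3 uint8, red, green, blue; 420x560 float32, m along the optical axis (not along the pixel's ray), 0 where there is no reading.
- camera_model(name): a dict with "camera_matrix" (3x3 intrinsics, pixels), "rvec" (rotation vector, rad) and "tvec" (3), from world to camera coordinates, as OpenCV has them; the wrist camera has in their place "mount" (4x4, takes a point from camera to tool coordinates, whose origin is the TCP and whose axes are the flange's). Camera axes: x right, y down, z forward; pixel columns grow to the right and rows downward; lengths in m; the calibration is good to about 2 mm. A picture is of the moment at which its call begins: read the wrist's pose just before it. camera_model takes no time and is no camera call.
- job_done(): hands the job in, once; it reports no verdict.
The state is a dict: "time": time; "joint_pos": joint angles; "joint_vel": joint speeds; "joint_torque": joint torques, N m; "eef_pos": TCP position; "ee_rot": TCP orientation; "force": force on the tool from outside, world axes, zero at the start; "ft_torque": the same for the moment, N m; "opening": finger opening in m.
Only numpy, scipy, OpenCV 4.12 (cv2) and the standard library are available. Lean on these libraries where they do the work, as an engineer would, in place of code of your own. Each camera call takes 0.05 s, during which the arm holds its last target. There are 200 camera calls.

## Working session

There is one attempt and no reset: what is moved stays moved. The work goes in short steps, Python scripts to look and compute and a shell command to move; the robot and the scene stay as the last step left them, time stands still between calls to the robot, and variables do not carry over. Pictures are saved under pics/ and viewed, about 12 in all and at most 16, crops included, and the job is handed in when it is done.

```bash
ls; mkdir -p pics; cat > h.py <<'E'
import numpy as np,cv2,json
from rig import get_obs,snapshot,camera_model,job_done,grip_depth
from scipy.spatial.transform import Rotation as R
def cam(n,o=None):
    m=camera_model(n);K=np.array(m["camera_matrix"],float)
    if n=="wrist":
        o=o or get_obs();T=np.eye(4);T[:3,:3]=R.from_euler('xyz',o["ee_rot"]).as_matrix();T[:3,3]=o["eef_pos"]
        C=T@np.array(m["mount"]);return K,C[:3,:3],C[:3,3]
    r=cv2.Rodrigues(np.array(m["rvec"],float))[0];return K,r.T,-r.T@np.array(m["tvec"],float).ravel()
def shot(n,save=None):
    o=get_obs();c=cam(n,o);p,d=snapshot(n)
    if save: cv2.imwrite(f"pics/{save}.png",p[:,:,::-1])
    return p,d,c
def cloud(d,c):
    K,Rm,t=c;v,u=np.mgrid[:d.shape[0],:d.shape[1]]
    P=np.stack([(u-K[0,2])/K[0,0]*d,(v-K[1,2])/K[1,1]*d,d],-1)@Rm.T+t
    P[d==0]=np.nan;return P
def ray(u,v,z,c):
    K,Rm,t=c;r=Rm@np.array([(u-K[0,2])/K[0,0],(v-K[1,2])/K[1,1],1]);return t+r*(z-t[2])/r[2]
def proj(X,c):
    K,Rm,t=c;q=K@(Rm.T@(np.array(X)-t));return q[:2]/q[2]
E
python3 - <<'E'
from h import *
o=get_obs();print(o["time"],o["eef_pos"],o["ee_rot"],o["opening"],grip_depth)
for n in("scene","top"):
    p,d,c=shot(n,n+"0");np.savez(n+"0.npz",p=p,d=d);print(n,c[2])
E
```

```text
pics
0.0 [ 0.18143538 -0.59757837  0.22183689] [-3.14005835e+00  8.06381348e-05  2.94810848e-01] 0.08767226076807125 -0.0187
scene [0.80314585 0.7383802  0.80193054]
top [0.35478821 0.07710156 1.45099612]
```

View pics/top0.png

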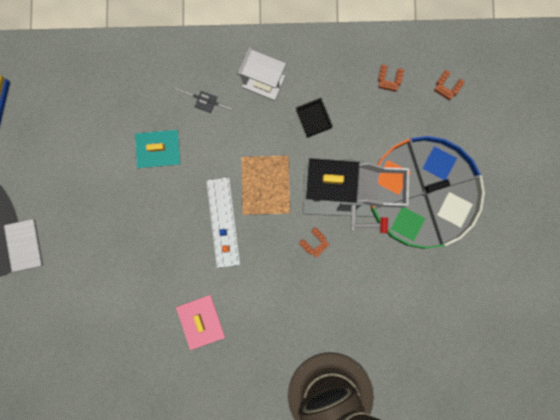

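View pics/scene0.png

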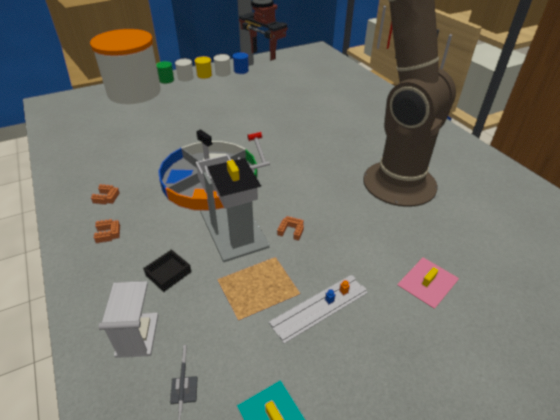

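Top view: black cover with yellow bar at (333,179). Lookalikes are the turquoise cover (157,148) and pink cover (200,322). The dies are blue (223,232) and orange (225,248), the pad is at (265,185), and the roller at (384,225). The knob is at (436,186). The orange sector is already near the chute, at (390,178).

```bash
python3 - <<'E'
from h import *
def obs(n):
    z=np.load(n+"0.npz");c=cam(n);return z["p"],cloud(z["d"],c),c
for n in("top","scene"):
    p,P,c=obs(n);hsv=cv2.cvtColor(p,cv2.COLOR_RGB2HSV)
    M={"yellow":((22,150,120),(35,255,255)),"blue":((100,150,60),(130,255,255)),"orange":((4,170,150),(17,255,255)),"red":((172,170,80),(180,255,255)),"red0":((0,200,80),(3,255,255)),"cork":((12,80,120),(22,200,255)),"black":((0,0,0),(180,255,35))}
    for k,(a,b) in M.items():
        m=cv2.inRange(hsv,np.array(a),np.array(b));N,L,S,C=cv2.connectedComponentsWithStats(m)
        for i in range(1,N):
            if S[i,4]<18: continue
            Q=P[L==i];Q=Q[~np.isnan(Q[:,0])]
            if len(Q)==0: continue
            md=np.median(Q,0)
            if not(-0.9<md[0]<1.2 and abs(md[1])<1 and md[2]<.4): continue
            r=cv2.minAreaRect(Q[:,:2].astype(np.float32))
            print(n,k,S[i,4],C[i].round(0),md.round(3),"zmax",np.percentile(Q[:,2],95).round(3),"rect",np.round(r[0],3),np.round(r[1],3),round(r[2],1))
E
python3 - <<'E'
import sys;sys.path.insert(0,'.')
import os;os.chdir('.')
from h import *
for n in("top",):
    c=cam(n)
    print(ray(280,210,0,c),ray(380,210,0,c),ray(280,110,0,c))
a=cv2.imread("pics/top0.png")[120:280,190:500];cv2.imwrite("pics/c0.png",cv2.resize(a,None,fx=2.5,fy=2.5,interpolation=cv2.INTER_CUBIC))
E
```

```text
top yellow 93 [155. 147.] [0.668 0.459 0.042] zmax 0.046 rect [0.669 0.46 ] [0.015 0.044] 8.1
top yellow 166 [333. 178.] [ 0.544 -0.003  0.241] zmax 0.245 rect [ 0.547 -0.004] [0.045 0.022] 84.8
top yellow 79 [198. 323.] [0.199 0.343 0.041] zmax 0.045 rect [0.199 0.343] [0.04  0.014] 17.0
top blue 139 [ 3. 96.] [0.824 0.891 0.021] zmax 0.027 rect [0.816 0.894] [0.012 0.108] 78.6
top blue 299 [452. 150.] [ 0.648 -0.339  0.059] zmax 0.07 rect [ 0.641 -0.317] [0.193 0.04 ] 61.6
top blue 596 [439. 163.] [ 0.612 -0.302  0.031] zmax 0.036 rect [ 0.612 -0.302] [0.066 0.067] 60.2
top blue 23 [223. 232.] [0.436 0.279 0.042] zmax 0.045 rect [0.436 0.279] [0.011 0.013] 7.0
top orange 32 [398. 145.] [ 0.656 -0.188  0.068] zmax 0.074 rect [ 0.654 -0.186] [0.005 0.06 ] 28.6
top orange 39 [391. 164.] [ 0.61  -0.171  0.032] zmax 0.035 rect [ 0.609 -0.174] [0.029 0.011] 69.1
top orange 344 [391. 181.] [ 0.566 -0.174  0.032] zmax 0.036 rect [ 0.561 -0.169] [0.06  0.052] 85.1
top orange 20 [225. 248.] [0.392 0.272 0.042] zmax 0.045 rect [0.392 0.272] [0.011 0.008] 89.4
top cork 22 [159. 148.] [0.665 0.
[... 3600 characters left out ...]
ne black 20 [267.  35.] [ 0.195 -0.53   0.316] zmax 0.324 rect [ 0.195 -0.53 ] [0.008 0.017] 18.0
scene black 52 [254.  44.] [ 0.194 -0.639  0.248] zmax 0.272 rect [ 0.195 -0.639] [0.022 0.009] 20.9
scene black 718 [408. 109.] [0.068 0.033 0.285] zmax 0.311 rect [0.066 0.028] [0.016 0.088] 19.1
scene black 121 [204. 138.] [ 0.533 -0.242  0.177] zmax 0.185 rect [ 0.532 -0.249] [0.016 0.047] 22.1
scene black 910 [233. 178.] [0.553 0.012 0.211] zmax 0.213 rect [ 0.542 -0.001] [0.116 0.093] 85.3
scene black 589 [168. 270.] [0.744 0.037 0.019] zmax 0.03 rect [0.746 0.034] [0.083 0.075] 21.1
[0.49582411 0.12703842 0.        ] [ 0.49138542 -0.14495009  0.        ] [0.77470612 0.12341814 0.        ]
```

View pics/c0.png

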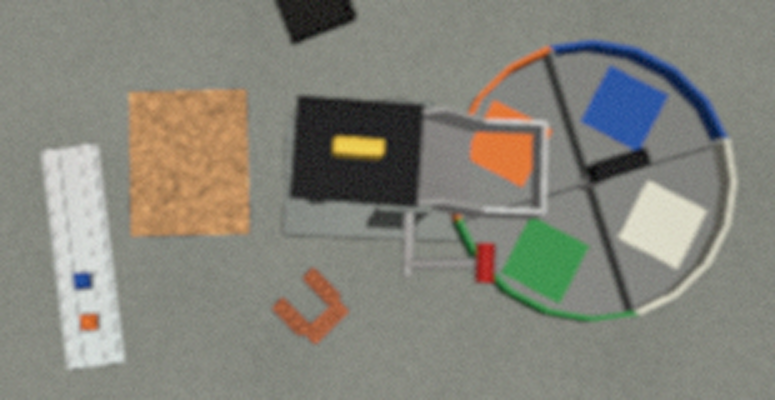

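```bash
cat > go.py <<'E'
import sys;from h import *
o=get_obs();t=np.array(list(map(float,sys.argv[1:4])));y=np.degrees(o["ee_rot"][2])
M=R.from_euler('xyz',o["ee_rot"]).as_matrix();d=t-o["eef_pos"]
print("t",round(o["time"],2),"pos",np.round(o["eef_pos"],4),"yaw",round(y,1),"opening",round(o["opening"],4),"delta tool mm",np.round(M.T@d*1000,1),end=" ")
if len(sys.argv)>4:
    w=float(sys.argv[4]);a=((y-w+90)%180)-90;print("turn",round(a,1))
    M2=M@R.from_euler('z',a,degrees=True).as_matrix();print("delta after turn",np.round(M2.T@d*1000,1))
E
python3 -m jog '[0,0,0,-15,-7, 0,0,0,-15,-7, 0,0,0,-15,-7, 0,0,0,-15,-7, 0,0,0,-15,-7, 0,0,0,-15,-7, 0,0,0,-15,-7, 0,0,0,-15,-7, 0,0,0,-15,-7, 0,0,0,-15,-7]'
python3 -m jog '[0,38,21,0,0, 0,38,21,0,0, 0,38,21,0,0, 0,38,21,0,0, 0,38,21,0,0, 0,38,21,0,0, 0,38,21,0,0, 0,38,21,0,0]'
python3 -m jog '[0,38,21,0,0, 0,38,21,0,0, 0,38,21,0,0, 0,38,21,0,0, 0,38,21,0,0, 0,38,21,0,0, 0,36,21,0,0, 0,0,0,0,0]'
python3 go.py 0.544 -0.001 0.214
python3 -c "
from h import *
p,d,c=shot('wrist','w1');np.savez('w1.npz',p=p,d=d)"
```

```text
time: 0.93
eef_pos: [0.1814, -0.5978, 0.3729]
ee_rot: [-3.141, -0.001, 1.523]
force: [-0.2, -0.9, -1.1]
opening: 0.0879
time: 1.6
eef_pos: [0.3588, -0.3135, 0.3725]
ee_rot: [-3.141, 0.0, 1.516]
force: [1.7, 0.2, 0.5]
opening: 0.0878
time: 2.27
eef_pos: [0.5163, -0.0602, 0.3724]
ee_rot: [3.141, -0.004, 1.527]
force: [-1.1, -0.1, -0.3]
opening: 0.088
t 2.27 pos [ 0.5163 -0.0602  0.3724] yaw 87.5 opening 0.088 delta tool mm [ 59.7  25.  158.7]
```

View pics/w1.png

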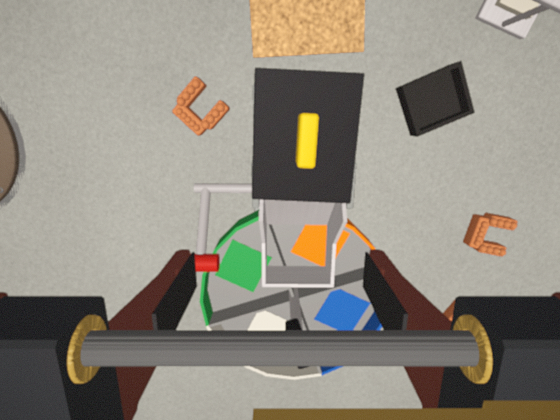

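Wrist view: the black cover is centred at (308,135) with its yellow bar at (308,140). Roller (206,262), chute end (300,283), orange pad (315,243).

```bash
python3 - <<'E'
from h import *
z=np.load("w1.npz");p,d=z["p"],z["d"];c=cam("wrist");P=cloud(d,c);hsv=cv2.cvtColor(p,cv2.COLOR_RGB2HSV)
def rep(n,m,z):
    N,L,S,C=cv2.connectedComponentsWithStats(m.astype(np.uint8));i=1+S[1:,4].argmax();v,u=np.where(L==i)
    cn=max(cv2.findContours((L==i).astype(np.uint8),0,1)[0],key=cv2.contourArea)
    q=np.array([ray(a,b,z,c)[:2] for a,b in cn[:,0]],np.float32);r=cv2.minAreaRect(q)
    print(n,C[i].round(),np.round(r[0],4),np.round(r[1],4),round(r[2],1),"depth z",np.nanmedian(P[v,u,2]).round(4))
H,S,V=[hsv[...,k] for k in range(3)];zz=np.nan_to_num(P[...,2])
rep("bar",(H>20)&(H<35)&(S>150)&(zz>.2),.242)
rep("plate",(V<60)&(zz>.195)&(zz<.23),.212)
rep("plate+bar",((V<60)|((H>20)&(H<35)&(S>150)))&(zz>.195)&(zz<.26),.212)
rep("roller",((H<4)|(H>172))&(S>170)&(zz>.2),.232)
rep("knob",(V<60)&(zz>.16)&(zz<.2),.187)
rep("bluepad",(H>100)&(H<130)&(S>120)&(zz<.045),.031)
rep("orangepad",(H>4)&(H<19)&(S>170)&(zz<.045)&(zz>.02),.031)
rep("green",(H>50)&(H<80)&(S>120)&(zz<.045),.031)
E
```

```text
bar [307. 140.] [ 0.5404 -0.0091] [0.046  0.0176] 85.0 depth z 0.2412
plate [324. 158.] [ 0.5408 -0.0091] [0.1167 0.0949] 84.7 depth z 0.2117
plate+bar [320. 154.] [ 0.5408 -0.0091] [0.1167 0.0949] 84.7 depth z 0.212
roller [206. 262.] [ 0.4411 -0.1209] [0.0158 0.0235] 87.4 depth z 0.2329
knob [293. 325.] [ 0.5236 -0.2238] [0.0136 0.0166] 87.4 depth z 0.1711
bluepad [342. 310.] [ 0.6088 -0.3078] [0.0689 0.0687] 60.7 depth z 0.0314
orangepad [312. 244.] [ 0.5557 -0.187 ] [0.0678 0.0525] 86.7 depth z 0.0311
green [241. 266.] [ 0.4479 -0.2178] [0.0679 0.0678] 60.8 depth z 0.0313
```

```bash
python3 -m jog '[0,0,0,0,2.7, 0,0,0,0,0]' >/dev/null; python3 go.py 0.5405 -0.009 0.215 84.8
```

```text
t 2.48 pos [ 0.5135 -0.0696  0.3722] yaw 84.0 opening 0.0881 delta tool mm [ 63.1  20.8 157.1] turn -0.8
delta after turn [ 62.9  21.6 157.1]
```

```bash
cat > look.py <<'E'
from h import *
def rep(n,m,z,P,c,k=1):
    N,L,S,C=cv2.connectedComponentsWithStats(m.astype(np.uint8))
    for i in (1+np.argsort(-S[1:,4]))[:k]:
        if S[i,4]<12: continue
        cn=max(cv2.findContours((L==i).astype(np.uint8),0,1)[0],key=cv2.contourArea)
        q=np.array([ray(a,b,z,c)[:2] for a,b in cn[:,0]],np.float32);r=cv2.minAreaRect(q)
        print(n,S[i,4],C[i].round(),np.round(r[0],4),np.round(r[1],4),round(r[2],1),"depth z",np.nanmedian(P[L==i][:,2]).round(4))
def look(n="wrist",save=None):
    p,d,c=shot(n,save);P=cloud(d,c);hsv=cv2.cvtColor(p,cv2.COLOR_RGB2HSV)
    H,S,V=[hsv[...,k] for k in range(3)];return p,P,c,H,S,V,np.nan_to_num(P[...,2])
E
python3 - <<'E'
from look import *
print(get_obs()["joint_vel"])
p,P,c,H,S,V,zz=look()
f=lambda n,m,z,k=1:rep(n,m,z,P,c,k)
f("bar",(H>20)&(H<35)&(S>150)&(zz>.2),.242)
f("plate",(V<60)&(zz>.195)&(zz<.23),.212)
f("roller",((H<4)|(H>172))&(S>170)&(zz>.2),.232)
f("bluepad",(H>100)&(H<130)&(S>120)&(zz<.045),.031)
f("green",(H>50)&(H<80)&(S>120)&(zz<.045),.031)
f("pad",(H>10)&(H<25)&(S>80)&(zz<.02)&(V>100),.003)
E
python3 go.py 0.545 -0.003 0.215 86
```

```text
[ 0.01768647 -0.00622539 -0.00038861  0.0025018   0.000593    0.00192396
  0.07006854]
bar 1145 [306. 126.] [ 0.5418 -0.0046] [0.0455 0.0174] 84.8 depth z 0.2416
plate 5448 [322. 137.] [ 0.5425 -0.0048] [0.1174 0.0952] 84.4 depth z 0.212
roller 486 [208. 257.] [ 0.4378 -0.1169] [0.0164 0.0327] 87.4 depth z 0.233
bluepad 1313 [350. 302.] [ 0.6112 -0.3029] [0.0686 0.0685] 60.9 depth z 0.0313
green 1482 [248. 261.] [ 0.4502 -0.2135] [0.0676 0.0676] 60.8 depth z 0.0311
pad 5059 [299.  22.] [0.5646 0.132 ] [0.1597 0.0635] 0.1 depth z 0.003
t 2.53 pos [ 0.5134 -0.0699  0.3723] yaw 84.1 opening 0.0878 delta tool mm [ 69.8  24.7 157.3] turn -1.9
delta after turn [ 69.   26.9 157.3]
```

```bash
python3 -m jog '[0,34,11,0,0, 0,34,11,0,0, 0,0,0,30,0, 0,0,0,30,0, 0,0,0,30,0, 0,0,0,20,0, 0,0,0,10,0, 0,0,0,0,0]' >/dev/null; python3 go.py 0.542 -0.0047 0.215 84.8
```

```text
t 3.2 pos [ 0.5414 -0.0047  0.2507] yaw 84.2 opening 0.0879 delta tool mm [ 0.1  0.7 35.7] turn -0.6
delta after turn [ 0.1  0.7 35.7]
```

```bash
python3 -m jog '[0,0,0,15,0, 0,0,0,12,0, 0,0,0,8,0, 0,0,0,0,0]'; python3 -m jog '[1,0,0,0,0, 1,0,0,0,0, 1,0,0,0,0, 1,0,0,0,0, 1,0,0,0,0, 1,0,0,0,0]'; python3 -m jog '[1,0,0,0,0, 1,0,0,-3,0, 1,0,0,-10,0, 1,0,0,-10,0, 1,0,0,-10,0, 1,0,0,-10,0, 1,0,0,-20,0,1,0,0,0,0]';python3 go.py 0.566 0.166 0.215
```

```text
time: 3.53
eef_pos: [0.5421, -0.0038, 0.2167]
ee_rot: [-3.14, 0.0, 1.469]
force: [0.5, 0.5, 0.0]
opening: 0.0879
time: 4.03
eef_pos: [0.5428, -0.0033, 0.2179]
ee_rot: [3.141, 0.0, 1.469]
force: [0.1, 0.1, 1.0]
opening: 0.0514
time: 4.7
eef_pos: [0.5443, -0.0028, 0.2848]
ee_rot: [3.136, -0.0, 1.469]
force: [1.5, 0.4, 0.5]
opening: 0.0007
t 4.7 pos [ 0.5443 -0.0028  0.2848] yaw 84.2 opening 0.0007 delta tool mm [170.1   4.1  69.9]
```

```bash
python3 -m jog '[0.4,0,0,0,0, 0.4,0,0,0,0, 0.4,0,0,0,0, 0.4,0,0,0,0, 0.4,0,0,0,0, 0.4,0,0,0,0, 0.4,0,0,0,0, 0.4,0,0,0,0, 0.4,0,0,0,0, 0.4,0,0,0,0]';python3 - <<'E'
from look import *
p,P,c,H,S,V,zz=look()
rep("bar",(H>20)&(H<35)&(S>150)&(zz>.2),.242,P,c)
rep("plate",(V<60)&(zz>.195)&(zz<.23),.212,P,c)
E
python3 go.py 0.542 -0.0047 0.215 84.8
```

```text
time: 5.53
eef_pos: [0.5427, -0.0033, 0.2806]
ee_rot: [-3.142, 0.0, 1.469]
force: [-0.2, -1.1, -0.8]
opening: 0.0525
bar 1941 [279. 237.] [ 0.5426 -0.0014] [0.0518 0.0161] 84.8 depth z 0.2416
plate 4075 [284. 276.] [ 0.5429 -0.0321] [0.0627 0.0896] 85.2 depth z 0.2121
t 5.58 pos [ 0.5427 -0.0033  0.2806] yaw 84.2 opening 0.0531 delta tool mm [-1.4 -0.5 65.6] turn -0.6
delta after turn [-1.4 -0.6 65.6]
```

Bar still in place; descend and close fully this time.

```bash
python3 -m jog '[0.4,0,0,20,0, 0.4,0,0,20,0, 0.4,0,0,15,0, 0.4,0,0,9,0, 0.4,0,0,0,0, 0.4,0,0,0,0]'; python3 -m jog '[1,0,0,0,0, 1,0,0,0,0, 1,0,0,0,0, 1,0,0,0,0, 1,0,0,0,0, 1,0,0,0,0, 1,0,0,0,0, 1,0,0,0,0, 1,0,0,0,0, 1,0,0,0,0]'; python3 go.py 0.544 -0.004 0.215
```

```text
time: 6.08
eef_pos: [0.5427, -0.0032, 0.2168]
ee_rot: [-3.141, -0.0, 1.47]
force: [0.2, -0.4, 0.4]
opening: 0.0527
time: 6.92
eef_pos: [0.5428, -0.0033, 0.2168]
ee_rot: [3.141, 0.0, 1.469]
force: [0.1, 0.5, 3.0]
opening: 0.0158
t 6.92 pos [ 0.5428 -0.0033  0.2168] yaw 84.2 opening 0.0158 delta tool mm [-0.6  1.3  1.8]
```

```bash
python3 -m jog '[1,0,0,-8,0, 1,0,0,-12,0, 1,0,0,-15,0, 1,0,0,-15,0, 1,0,0,0,0]'; python3 -m jog '[1,20,0,0,0, 1,30,1,0,0, 1,30,1,0,0, 1,30,1,0,0, 1,30,1,0,0, 1,20,0,0,0, 1,10,0,0,0, 1,0,0,0,0]'; python3 go.py 0.566 0.166 0.025 86;python3 - <<'E'
from look import *
p,P,c,H,S,V,zz=look("top","t2")
rep("pad",(H>10)&(H<25)&(S>80)&(zz<.02)&(V>100)&(P[...,1]<.35),.003,P,c)
rep("bar",(H>20)&(H<35)&(S>150)&(zz>.2),.242,P,c)
E
```

```text
time: 7.33
eef_pos: [0.5442, -0.0028, 0.2702]
ee_rot: [3.137, -0.0, 1.47]
force: [1.4, 0.6, -1.8]
opening: 0.016
time: 8.0
eef_pos: [0.5633, 0.168, 0.2664]
ee_rot: [-3.141, -0.001, 1.473]
force: [0.0, -0.6, -1.7]
opening: 0.016
t 8.0 pos [0.5633 0.168  0.2664] yaw 84.4 opening 0.016 delta tool mm [ -2.    3.1 241.4] turn -1.6
delta after turn [ -2.1   3.  241.4]
pad 235 [252. 208.] [0.5025 0.1992] [0.0628 0.033 ] 89.6 depth z 0.0026
```

```bash
python3 -m jog '[1,-2,3,20,0, 1,0,0,35,0, 1,0,0,35,0, 1,0,0,35,0, 1,0,0,35,0, 1,0,0,30,0, 1,0,0,25,0, 1,0,0,15,0, 1,0,0,0,0]'; python3 -m jog '[1,0,0,5,0, 1,0,0,5,0, 1,0,0,3,0, 1,0,0,2,0, 1,0,0,0,0, 1,0,0,0,0]'; python3 go.py 0.566 0.166 0.0198
```

```text
time: 8.8
eef_pos: [0.5648, 0.1594, 0.033]
ee_rot: [-3.136, 0.004, 1.467]
force: [-1.0, -0.3, -1.9]
opening: 0.0156
time: 9.3
eef_pos: [0.5669, 0.1632, 0.0221]
ee_rot: [3.141, -0.0, 1.469]
force: [-0.0, 0.6, -1.1]
opening: 0.0157
t 9.3 pos [0.5669 0.1632 0.0221] yaw 84.2 opening 0.0157 delta tool mm [ 2.7 -1.2  2.3]
```

```bash
python3 -m jog '[1,0,0,1.5,0, 1,0,0,1,0, 1,0,0,0,0]'; python3 -m jog '[0.3,0,0,0,0, 0.3,0,0,0,0, 0.3,0,0,0,0, 0.3,0,0,0,0, 0.3,0,0,0,0, 0.3,0,0,0,0, 0.3,0,0,-5,0, 0.3,0,0,-25,0, 0.3,0,0,-35,0, 0.3,0,0,-40,0]'; python3 -m jog '[0.4,0,0,-40,0, 0.4,0,0,-40,0, 0.4,0,0,-40,0, 0.4,0,0,-40,0, 0.4,0,0,-20,0, 0.4,-30,0,0,0, 0.4,-30,0,0,0, 0.4,0,0,0,0]';python3 go.py 0.5307 -0.2582 0.153; python3 - <<'E'
from look import *
p,P,c,H,S,V,zz=look("wrist","w3")
rep("plate",(V<60)&(zz>.005)&(zz<.03)&(P[...,0]<.66),.015,P,c)
rep("bar",(H>20)&(H<35)&(S>150)&(zz>.03),.045,P,c)
rep("white stand",(V>120)&(S<60)&(zz<.03)&(P[...,1]>.2),.01,P,c)
rep("blue",(H>100)&(H<130)&(S>120)&(zz>.02)&(P[...,1]>.1),.04,P,c,2)
rep("orange",(H>3)&(H<19)&(S>160)&(zz>.02)&(P[...,1]>.1),.04,P,c,2)
E
```

```text
time: 9.55
eef_pos: [0.567, 0.1633, 0.0199]
ee_rot: [3.141, 0.0, 1.469]
force: [-0.7, -1.1, 4.1]
opening: 0.0158
time: 10.38
eef_pos: [0.5653, 0.1628, 0.1241]
ee_rot: [-3.138, 0.001, 1.47]
force: [0.2, -0.4, 0.5]
opening: 0.0618
time: 11.05
eef_pos: [0.561, 0.0972, 0.3047]
ee_rot: [3.14, 0.004, 1.463]
force: [1.8, -0.8, -0.3]
opening: 0.053
t 11.05 pos [0.561  0.0972 0.3047] yaw 83.8 opening 0.053 delta tool mm [-356.     7.9  153. ] plate 4890 [279. 125.] [0.5665 0.1615] [0.1162 0.094 ] 84.3 depth z 0.015
bar 507 [278. 124.] [0.5665 0.1617] [0.0454 0.0147] 83.9 depth z 0.0447
white stand 45976 [239.  46.] [0.5611 0.2681] [0.7088 0.1374] 0.0 depth z 0.0003
blue 314 [156.  33.] [0.4397 0.2763] [0.0183 0.0221] 83.9 depth z 0.0374
orange 323 [120.  44.] [0.396  0.2695] [0.0187 0.0236] 83.9 depth z 0.0351
```

View pics/w3.png

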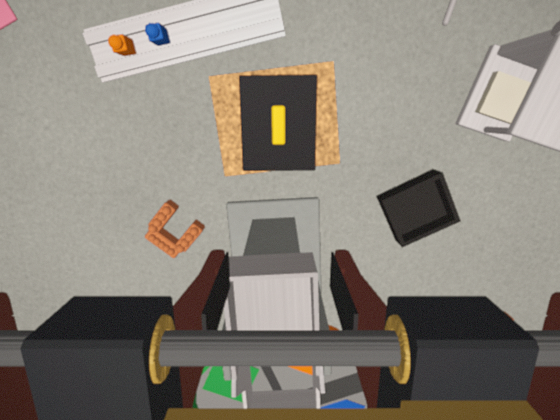

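The cover is parked on the pad (278,124). The stand holds one orange die (120,44) and one blue die (156,33). The pan is empty. Next I go to the knob.

```bash
python3 -m jog '[0.4,-35,1,0,0, 0.4,-35,1,0,0, 0.4,-35,1,0,0, 0.4,-35,1,0,0, 0.4,-35,1,0,0, 0.4,-35,1,0,0, 0.4,-35,1,0,0, 0.4,-35,1,0,0, 0.4,-35,1,0,0, 0.4,-25,0,0,0]' >/dev/null; python3 -m jog '[0.4,0,0,0,-5.5, 0.4,0,0,0,-5.5, 0.4,0,0,0,-5.5, 0.4,0,0,0,-5.5, 0.4,0,0,0,0, 0.4,0,0,0,0]' >/dev/null;python3 go.py 0.5307 -0.2582 0.153 106; python3 - <<'E'
from look import *
p,P,c,H,S,V,zz=look("wrist","w4")
rep("knob",(V<70)&(zz>.16)&(zz<.2)&(P[...,1]<-.2),.185,P,c)
p,P,c,H,S,V,zz=look("top","t4")
rep("knob",(V<70)&(zz>.16)&(zz<.2)&(P[...,1]<-.2),.185,P,c)
E
```

```text
t 12.43 pos [ 0.5354 -0.235   0.3042] yaw 106.1 opening 0.0527 delta tool mm [-21.1 -11.  151.2] turn 0.1
delta after turn [-21.1 -10.9 151.2]
knob 1181 [267. 226.] [ 0.5297 -0.2546] [0.0162 0.0583] 15.1 depth z 0.1848
knob 138 [435. 186.] [ 0.5289 -0.2501] [0.0175 0.0482] 16.2 depth z 0.1845
```

View pics/w4.png

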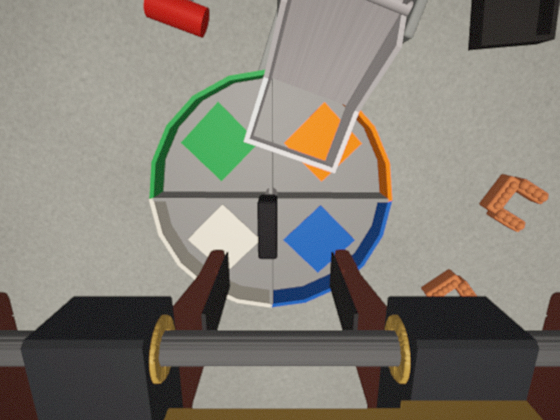

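The knob bar is at (267,226), between the fingers. The chute mouth's end edge runs (247,140)-(335,168).

```bash
python3 - <<'E'
from h import *
c=cam("wrist")
for z in(.085,.1):
    a,b=ray(247,140,z,c),ray(335,168,z,c);d=b-a;print(np.degrees(np.arctan2(d[1],d[0])),np.linalg.norm(d),(a+b)/2)
E
python3 go.py 0.530 -0.2555 0.155 105.5
```

```text
-1.3318833522859397 0.10323165025497687 [ 0.53827279 -0.197752    0.085     ]
-1.3318833522859463 0.09917074373472552 [ 0.53729694 -0.19633237  0.1       ]
t 12.53 pos [ 0.5353 -0.2353  0.3042] yaw 106.1 opening 0.0527 delta tool mm [-18.  -10.7 149.2] turn 0.6
delta after turn [-18.1 -10.5 149.2]
```

```bash
python3 -m jog '[0.4,-18,-11,0,0.6, 0.4,0,0,35,0, 0.4,0,0,35,0, 0.4,0,0,35,0, 0.4,0,0,25,0, 0.4,0,0,14,0, 0.4,0,0,5,0, 0.4,0,0,0,0]';python3 go.py 0.530 -0.2555 0.155; python3 -m jog '[1,0,0,0,0, 1,0,0,0,0, 1,0,0,0,0, 1,0,0,0,0, 1,0,0,0,0, 1,0,0,0,0, 1,0,0,0,0, 1,0,0,0,0]'
```

```text
time: 13.2
eef_pos: [0.5291, -0.2557, 0.1541]
ee_rot: [-3.14, -0.002, 1.842]
force: [0.5, 0.3, -0.2]
opening: 0.053
t 13.2 pos [ 0.5291 -0.2557  0.1541] yaw 105.5 opening 0.053 delta tool mm [-0.1  0.9 -0.9] time: 13.87
eef_pos: [0.5302, -0.2561, 0.1557]
ee_rot: [3.14, 0.001, 1.843]
force: [2.1, 0.5, 3.2]
opening: 0.018
```

```bash
python3 -m jog '[1,0,0,0,-4, 1,0,0,0,-5, 1,0,0,0,-5, 1,0,0,0,-5, 1,0,0,0,-4.5, 1,0,0,0,-3, 1,0,0,0,0, 1,0,0,0,0]'; python3 -m jog '[0.5,0,0,0,0, 0.5,0,0,0,0, 0.5,0,0,0,0, 0.5,0,0,0,0, 0.5,0,0,0,0, 0.5,0,0,-10,0, 0.5,0,0,-30,0, 0.5,0,0,-40,0, 0.5,0,0,-40,0, 0.5,0,0,-30,0]';python3 -m jog '[0.5,0,0,-20,0, 0.5,0,0,0,0]'; python3 - <<'E'
from look import *
p,P,c,H,S,V,zz=look("wrist","w5")
rep("knob",(V<70)&(zz>.16)&(zz<.2)&(P[...,1]<-.2),.185,P,c)
rep("bluepad",(H>100)&(H<130)&(S>120)&(zz<.045)&(zz>.02),.031,P,c)
rep("green",(H>50)&(H<80)&(S>120)&(zz<.045),.031,P,c)
rep("orange",(H>3)&(H<19)&(S>160)&(zz>.02)&(P[...,1]<-.1)&(zz<.045),.031,P,c,2)
E
python3 go.py 0.42 0.28 0.28 84
```

```text
time: 14.53
eef_pos: [0.5296, -0.2565, 0.1557]
ee_rot: [-3.141, 0.001, 2.305]
force: [-0.3, 0.2, 4.9]
opening: 0.0177
time: 15.37
eef_pos: [0.5301, -0.2556, 0.3093]
ee_rot: [3.14, 0.002, 2.306]
force: [1.1, -0.4, -0.8]
opening: 0.0437
time: 15.53
eef_pos: [0.5315, -0.256, 0.331]
ee_rot: [3.139, 0.007, 2.306]
force: [-0.0, -1.2, -0.3]
opening: 0.0439
knob 994 [277. 197.] [ 0.5284 -0.256 ] [0.0165 0.0558] 42.1 depth z 0.1849
bluepad 2196 [323. 217.] [ 0.6224 -0.2627] [0.0687 0.069 ] 87.2 depth z 0.0312
green 2749 [228. 123.] [ 0.4385 -0.2538] [0.0679 0.0677] 87.0 depth z 0.0311
orange 2246 [330. 119.] [ 0.5354 -0.1595] [0.0545 0.0687] 87.3 depth z 0.0311
orange 208 [309. 141.] [ 0.5336 -0.198 ] [0.0052 0.0683] 87.1 depth z 0.0312
t 15.58 pos [ 0.5306 -0.256   0.3282] yaw 132.1 opening 0.0439 delta tool mm [472.1 277.2  46.6] turn 48.1
delta after turn [ 521.6 -166.3   46.6]
```

```bash
python3 -m jog '[0.4,0,0,0,7, 0.4,0,0,0,7, 0.4,0,0,0,7, 0.4,0,0,0,7, 0.4,0,0,0,7, 0.4,0,0,0,7, 0.4,0,0,0,6, 0.4,0,0,0,0]' >/dev/null; python3 -m jog '[0.4,38,-12,0,0, 0.4,38,-12,0,0, 0.4,38,-12,0,0, 0.4,38,-12,0,0, 0.4,38,-12,0,0, 0.4,38,-12,0,0, 0.4,38,-12,0,0, 0.4,38,-12,0,0, 0.4,38,-12,0,0, 0.4,38,-12,0,0]' >/dev/null; python3 -m jog '[0.4,38,-12,8,0, 0.4,38,-12,8,0, 0.4,20,-12,8,0, 0.4,0,0,8,0, 0.4,0,0,8,0, 0.4,0,0,8,0, 0.4,0,0,0,0, 0.4,0,0,0,0]'; python3 - <<'E'
from look import *
p,P,c,H,S,V,zz=look("wrist","w6")
for z in (.02,.04):
  rep("blue",(H>100)&(H<130)&(S>120)&(zz>.008),z,P,c,2)
  rep("orange",(H>3)&(H<19)&(S>150)&(zz>.008)&(P[...,1]>.2),z,P,c,2)
m=((H>100)&(H<130)&(S>120)&(zz>.036));print(np.nanmean(P[m],0))
m=((H>3)&(H<19)&(S>150)&(zz>.036)&(P[...,1]>.2));print(np.nanmean(P[m],0))
E
python3 go.py 0.394 0.274 0.024 84
```

```text
time: 17.75
eef_pos: [0.4239, 0.2319, 0.2766]
ee_rot: [-3.141, 0.001, 1.466]
force: [0.5, 0.2, 0.4]
opening: 0.0526
blue 187 [285. 139.] [0.4353 0.2798] [0.0159 0.017 ] 5.1 depth z 0.0409
orange 208 [249. 149.] [0.3906 0.2725] [0.0178 0.0175] 3.8 depth z 0.0405
orange 201 [539. 403.] [ 0.7864 -0.1574] [0.0342 0.0581] 15.6 depth z 0.3629
blue 187 [285. 139.] [0.4351 0.2811] [0.0151 0.0162] 5.1 depth z 0.0409
orange 208 [249. 149.] [0.3925 0.2742] [0.0169 0.0167] 3.8 depth z 0.0405
orange 201 [539. 403.] [ 0.7694 -0.1351] [0.0325 0.0554] 15.6 depth z 0.3629
[0.43532931 0.28065206 0.04119513]
[0.42438984 0.24141585 0.33807324]
t 17.8 pos [0.424  0.2323 0.2771] yaw 84.0 opening 0.0527 delta tool mm [ 38.4 -34.2 253.1] turn 0.0
delta after turn [ 38.4 -34.2 253.1]
```

View pics/w6.png

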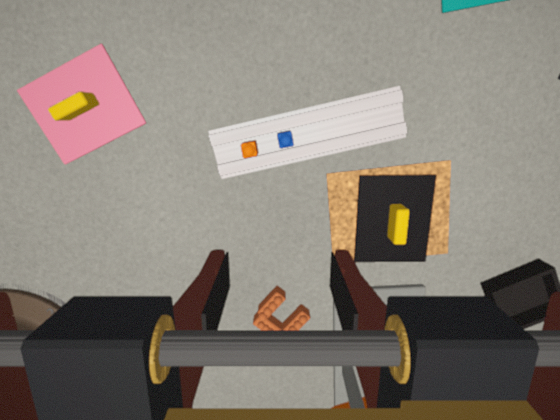

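Dies are at orange (249,149) and blue (285,139), in the groove. I'll grip across the groove.

```bash
python3 -m jog '[0.4,0,0,0,7, 0.4,0,0,0,7, 0.4,0,0,0,7, 0.4,0,0,0,7, 0.4,0,0,0,7, 0.4,0,0,0,7, 0.4,0,0,0,7, 0.4,0,0,0,7, 0.4,0,0,0,7, 0.4,0,0,0,7]' >/dev/null; python3 -m jog '[0.4,0,0,0,7, 0.4,-20,-30,25,0, 0.4,-20,-20,25,0, 0.4,0,0,0,0, 0.4,0,0,0,0]'; python3 - <<'E'
from look import *
p,P,c,H,S,V,zz=look("wrist","w7")
for n,m in(("blue",(H>100)&(H<130)&(S>120)),("orange",(H>3)&(H<19)&(S>150))):
  m=m&(zz>.008)&(zz<.06)&(P[...,1]>.2);rep(n,m,.033,P,c);print(np.nanmedian(P[m&(zz>.036)],0))
E
python3 go.py 0.392 0.274 0.015 6.9
```

```text
time: 19.05
eef_pos: [0.3778, 0.2768, 0.2281]
ee_rot: [3.141, 0.001, 0.126]
force: [0.0, 0.6, 0.7]
opening: 0.0525
blue 248 [282. 135.] [0.4352 0.28  ] [0.0161 0.0155] 7.1 depth z 0.0407
[0.4355409  0.28016565 0.04110738]
orange 261 [284. 176.] [0.3926 0.2734] [0.0183 0.016 ] 7.3 depth z 0.0402
[0.39174518 0.27302238 0.04113033]
t 19.1 pos [0.3792 0.2764 0.2288] yaw 7.1 opening 0.0528 delta tool mm [ 12.3   3.9 213.8] turn 0.2
delta after turn [ 12.3   3.9 213.8]
```

```bash
python3 -m jog '[0.4,12,4.7,0,0, 0.4,0,0,38,0, 0.4,0,0,38,0, 0.4,0,0,38,0, 0.4,0,0,38,0, 0.4,0,0,30,0, 0.4,0,0,18,0, 0.4,0,0,9,0, 0.4,0,0,0,0, 0.4,0,0,0,0]'; python3 go.py 0.392 0.2732 0.015
```

```text
time: 19.93
eef_pos: [0.3927, 0.2735, 0.02]
ee_rot: [-3.141, -0.001, 0.122]
force: [0.7, 1.9, -0.7]
opening: 0.0531
t 19.93 pos [0.3927 0.2735 0.02  ] yaw 7.0 opening 0.0531 delta tool mm [-0.8  0.2  5. ]
```

```bash
python3 -m jog '[1,0,0,4,0, 1,0,0,0,0, 1,0,0,0,0, 1,0,0,0,0, 1,0,0,0,0, 1,0,0,0,0, 1,0,0,0,0, 1,0,0,0,0, 1,0,0,0,0, 1,0,0,0,0]'; python3 -m jog '[1,0,0,-8,0, 1,0,0,-25,0, 1,0,0,-40,0, 1,0,0,-40,0, 1,0,0,-40,0, 1,0,0,-40,0, 1,0,0,-40,0, 1,0,0,-30,0, 1,0,0,0,0]'; python3 go.py 0.542 -0.004 0.28 -3
```

```text
time: 20.77
eef_pos: [0.3915, 0.2737, 0.0158]
ee_rot: [3.142, -0.001, 0.124]
force: [0.2, -0.1, 5.8]
opening: 0.0176
time: 21.52
eef_pos: [0.3927, 0.2758, 0.2847]
ee_rot: [-3.138, -0.009, 0.124]
force: [0.2, 0.7, -0.0]
opening: 0.0175
t 21.52 pos [0.3927 0.2758 0.2847] yaw 7.1 opening 0.0175 delta tool mm [113.4 296.1   4.7] turn 10.1
delta after turn [163.7 271.6   4.7]
```

```bash
python3 -m jog '[1,0,0,0,5, 1,0,0,0,5, 1,20,34,0,0, 1,20,34,0,0, 1,20,34,0,0, 1,20,34,0,0, 1,20,34,0,0, 1,20,34,0,0, 1,20,34,0,0, 1,20,34,0,0]'; python3 -m jog '[1,0,0,0,0, 1,0,0,0,0, 1,0,0,0,0]'; python3 go.py 0.542 -0.004 0.193 -3; python3 - <<'E'
from look import *
p,P,c,H,S,V,zz=look("top","t8")
rep("orange die",(H>3)&(H<19)&(S>150)&(zz>.2)&(zz<.4),.3,P,c)
rep("blue die",(H>100)&(H<130)&(S>120)&(zz>.01)&(P[...,1]>.2)&(P[...,1]<.4),.04,P,c)
E
```

```text
time: 22.35
eef_pos: [0.5373, -0.008, 0.2782]
ee_rot: [3.142, 0.0, -0.05]
force: [0.5, 0.8, -0.3]
opening: 0.0178
time: 22.6
eef_pos: [0.5366, -0.0054, 0.2779]
ee_rot: [-3.141, 0.001, -0.05]
force: [0.1, 0.1, -0.2]
opening: 0.0179
t 22.6 pos [ 0.5366 -0.0054  0.2779] yaw -2.9 opening 0.0179 delta tool mm [ 5.4 -1.6 84.9] turn 0.1
delta after turn [ 5.4 -1.6 84.9]
blue die 29 [223. 232.] [0.4358 0.279 ] [0.0134 0.0106] 89.1 depth z 0.039
```

```bash
python3 -m jog '[1,5,-1.6,0,0, 1,0,0,25,0, 1,0,0,25,0, 1,0,0,18,0, 1,0,0,10,0, 1,0,0,5,0, 1,0,0,0,0, 1,0,0,0,0]'; python3 -m jog '[0.55,0,0,0,0, 0.55,0,0,0,0, 0.55,0,0,0,0, 0.55,0,0,0,0, 0.55,0,0,0,0, 0.55,0,0,0,0]'; python3 -m jog '[0.55,0,0,-10,0, 0.55,0,0,-25,0, 0.55,0,0,-40,0, 0.55,0,0,-40,0, 0.55,0,0,-40,0, 0.55,-41,0,0,0, 0.55,-41,0,0,0, 0.55,-25,0,0,0, 0.55,0,0,0,0, 0.55,0,0,0,0]'; python3 go.py 0.437 -0.115 0.25 -3; python3 - <<'E'
from look import *
p,P,c,H,S,V,zz=look("wrist","w9")
rep("roller",((H<4)|(H>172))&(S>170)&(zz>.2),.232,P,c)
rep("odie",(H>3)&(H<19)&(S>150)&(zz>.17)&(zz<.24)&(P[...,1]>-.1),.2,P,c)
E
```

```text
time: 23.32
eef_pos: [0.5428, -0.0043, 0.1962]
ee_rot: [-3.141, -0.001, -0.05]
force: [0.1, -0.2, 0.3]
opening: 0.0179
time: 23.82
eef_pos: [0.5423, -0.0049, 0.1956]
ee_rot: [3.142, -0.0, -0.051]
force: [-0.2, 0.2, -0.5]
opening: 0.0393
time: 24.65
eef_pos: [0.4349, 0.0006, 0.3518]
ee_rot: [3.14, -0.003, -0.051]
force: [0.1, 0.1, 1.2]
opening: 0.0396
t 24.65 pos [0.4349 0.0006 0.3518] yaw -2.9 opening 0.0396 delta tool mm [  7.7 115.1 102. ] turn 0.1
delta after turn [  7.9 115.1 102. ]
roller 825 [415. 201.] [ 0.4355 -0.1167] [0.0173 0.0371] 86.8 depth z 0.2329
odie 476 [276.  80.] [ 0.5416 -0.0032] [0.0183 0.0178] 87.1 depth z 0.2117
```

View pics/w9.png

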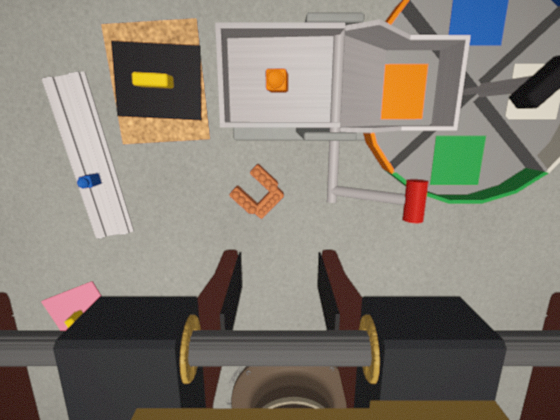

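Orange die stands in the pan at (276,80), with the orange floor pad under the chute outlet at (405,90). Roller is at (415,201).

```bash
python3 -m jog '[1,1,31,0,0, 1,1,31,0,0, 1,1,31,0,0, 1,0,28.6,0,0, 1,0,0,35,0, 1,0,0,35,0, 1,0,0,25,0, 1,0,0,10,0, 1,0,0,0,0]'; python3 go.py 0.432 -0.121 0.15
```

```text
time: 25.45
eef_pos: [0.4318, -0.1208, 0.2432]
ee_rot: [-3.14, 0.004, -0.05]
force: [-0.3, 0.2, 0.9]
opening: 0.0004
t 25.45 pos [ 0.4318 -0.1208  0.2432] yaw -2.9 opening 0.0004 delta tool mm [ 0.6  0.3 93.2]
```

```bash
python3 -m jog '[1,0,0,10,0, 1,0,0,10,0, 1,0,0,10,0, 1,0,0,10,0, 1,0,0,10,0, 1,0,0,10,0, 1,0,0,10,0, 1,0,0,10,0, 1,0,0,10,0, 1,0,0,5,0]'; python3 -m jog '[1,0,0,0,0, 1,0,0,0,0, 1,0,0,0,0, 1,0,0,0,0, 1,0,0,0,0, 1,0,0,0,0, 1,0,0,0,0, 1,0,0,0,0]'; python3 - <<'E'
from look import *
p,P,c,H,S,V,zz=look("top","t10")
rep("orange",(H>3)&(H<19)&(S>150)&(zz>.025)&(zz<.3)&(P[...,1]<.1),.04,P,c,6)
p,P,c,H,S,V,zz=look("scene","s10")
E
```

```text
time: 26.28
eef_pos: [0.4315, -0.1205, 0.1488]
ee_rot: [-3.141, 0.002, -0.05]
force: [-0.5, 2.1, 2.0]
opening: 0.0002
time: 26.95
eef_pos: [0.4324, -0.1212, 0.1506]
ee_rot: [3.141, -0.0, -0.051]
force: [-0.0, 0.2, 0.9]
opening: 0.0007
orange 264 [388. 186.] [ 0.5392 -0.1666] [0.0625 0.0591] 85.9 depth z 0.0315
orange 159 [448.  86.] [ 0.8227 -0.3325] [0.0542 0.0569] 55.2 depth z 0.0292
orange 149 [390.  78.] [ 0.8462 -0.1755] [0.0555 0.0566] 74.2 depth z 0.0293
orange 102 [320. 241.] [0.4067 0.0203] [0.0685 0.0338] 3.5 depth z 0.0286
orange 52 [307. 247.] [0.3919 0.0554] [0.0427 0.0121] 49.8 depth z 0.0289
orange 15 [384. 157.] [ 0.6285 -0.1521] [0.0037 0.0346] 50.4 depth z 0.0674
```

```bash
python3 -c "
import cv2
a=cv2.imread('pics/t10.png')[110:270,280:500];b=cv2.imread('pics/s10.png')[100:260,120:340]
cv2.imwrite('pics/c10.png',cv2.resize(cv2.hconcat([a,b]),None,fx=1.8,fy=1.8))"
```

```text
(no output)
```

View pics/c10.png

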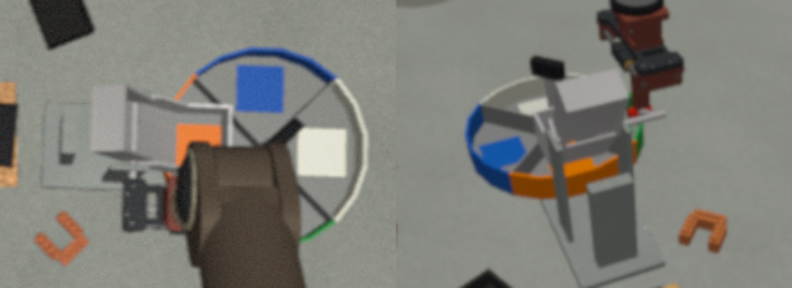

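The pan is tipped steeply in both views. I'll press a little further, then let it fall back and look for the die.

```bash
python3 -m jog '[1,0,0,4,0, 1,0,0,1,0, 1,0,0,0,0, 1,0,0,0,0, 1,0,0,0,0]'; python3 -m jog '[1,0,0,-12,0, 1,0,0,-12,0, 1,0,0,-12,0, 1,0,0,-12,0, 1,0,0,-12,0, 1,0,0,-12,0, 1,0,0,-12,0, 1,0,0,-12,0, 1,0,0,-20,0, 1,0,0,-30,0]';  python3 -m jog '[1,0,0,-35,0, 1,0,-38,0,0, 1,0,-38,0,0, 0.4,0,-38,0,0, 0.4,0,0,0,0, 0.4,0,0,0,0]'; python3 go.py .437 .279 0.30 6.9; python3 - <<'E'
from look import *
p,P,c,H,S,V,zz=look("wrist","w11")
rep("orange",(H>3)&(H<19)&(S>150)&(zz>.025)&(zz<.3)&(P[...,0]>.45)&(P[...,1]<-.05),.04,P,c,4)
E
```

```text
time: 27.47
eef_pos: [0.4322, -0.121, 0.1453]
ee_rot: [-3.142, 0.0, -0.051]
force: [-0.2, -1.0, 0.8]
opening: 0.0005
time: 28.3
eef_pos: [0.4308, -0.1209, 0.2905]
ee_rot: [-3.141, 0.004, -0.051]
force: [0.1, 0.1, -0.7]
opening: 0.0005
time: 28.8
eef_pos: [0.4379, -0.0054, 0.3266]
ee_rot: [3.141, -0.0, -0.046]
force: [0.5, 0.0, -1.4]
opening: 0.0169
t 28.8 pos [ 0.4379 -0.0054  0.3266] yaw -2.7 opening 0.0169 delta tool mm [ -14.1 -284.1   26.5] turn -9.6
delta after turn [  33.3 -282.5   26.5]
orange 2763 [409.  93.] [ 0.5341 -0.177 ] [0.0693 0.0672] 87.4 depth z 0.0313
orange 262 [375. 151.] [ 0.4632 -0.1341] [0.0447 0.0131] 28.8 depth z 0.0625
orange 162 [399.   9.] [ 0.6292 -0.1559] [0.0084 0.0274] 48.0 depth z 0.0675
```

View pics/w11.png

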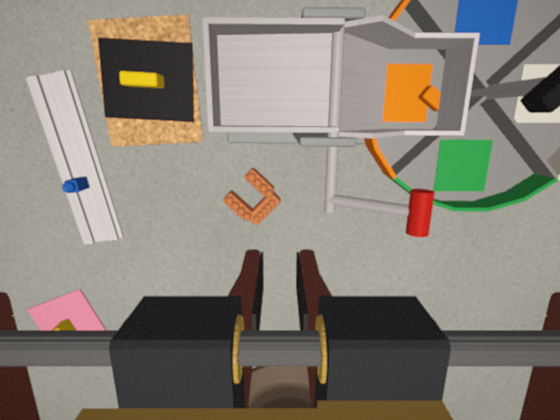

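Orange die lies in the orange compartment at (430,98), and the pan is empty and level. Next, turn the bin by 90 degrees for blue.

```bash
python3 -m jog '[0.4,0,0,0,6.5, 0.4,0,0,0,6.5, 0.4,0,0,0,6.5, 0.4,0,0,0,6.5, 0.4,0,0,0,6.5, 0.4,0,0,0,6.5, 0.4,0,0,0,6, 0.4,0,0,0,0]'>/dev/null; python3 -m jog '[0.4,35,14.5,0,0, 0.4,35,14.5,0,0, 0.4,35,14.5,0,0, 0.4,35,14.5,0,0, 0.4,35,14.5,0,0, 0.4,35,14.5,0,0, 0.4,36,14.5,0,0, 0.4,0,0,0,0, 0.4,0,0,0,0]' >/dev/null; python3 go.py 0.529 -0.256 0.155 -47.7
```

```text
t 30.27 pos [ 0.5267 -0.2612  0.3248] yaw -48.0 opening 0.053 delta tool mm [ -1.9  -5.4 169.8] turn -0.3
delta after turn [ -1.9  -5.4 169.8]
```

```bash
python3 -m jog '[0.4,-2,-5,20,0, 0.4,0,0,35,0, 0.4,0,0,35,0, 0.4,0,0,35,0, 0.4,0,0,25,0, 0.4,0,0,14,0, 0.4,0,0,5,0, 0.4,0,0,0,0, 0.4,0,0,0,0]';  python3 -m jog '[1,0,0,0,0, 1,0,0,0,0, 1,0,0,0,0, 1,0,0,0,0, 1,0,0,0,0, 1,0,0,0,0, 1,0,0,0,0, 1,0,0,0,0]';python3 go.py 0.529 -0.256 0.155
```

```text
time: 31.02
eef_pos: [0.5304, -0.2527, 0.1584]
ee_rot: [-3.141, -0.001, -0.835]
force: [-0.3, -0.4, 0.4]
opening: 0.0531
time: 31.68
eef_pos: [0.5281, -0.2549, 0.1578]
ee_rot: [3.138, 0.0, -0.838]
force: [-7.3, -2.8, 5.4]
opening: 0.0179
t 31.68 pos [ 0.5281 -0.2549  0.1578] yaw -48.0 opening 0.0179 delta tool mm [1.4 0.1 2.8]
```

```bash
python3 -m jog '[1,0,2,0,0, 1,0,0,0,-3, 1,0,0,0,-5, 1,0,0,0,-5, 1,0,0,0,-5, 1,0,0,0,-5, 1,0,0,0,-5, 1,0,0,0,-5, 1,0,0,0,-5, 1,0,0,0,-5]';python3 -m jog '[1,0,0,0,-5, 1,0,0,0,-5, 1,0,0,0,-5, 1,0,0,0,-5, 1,0,0,0,-5, 1,0,0,0,-5, 1,0,0,0,-5, 1,0,0,0,-5, 1,0,0,0,0, 1,0,0,0,0]'; python3 go.py 0.529 -0.256 0.155 42.3
```

```text
time: 32.52
eef_pos: [0.5269, -0.2574, 0.1578]
ee_rot: [3.138, 0.002, -0.084]
force: [-6.1, -7.8, 5.3]
opening: 0.018
time: 33.35
eef_pos: [0.5276, -0.2599, 0.1578]
ee_rot: [3.137, 0.003, 0.608]
force: [-0.8, -13.6, 2.5]
opening: 0.018
t 33.35 pos [ 0.5276 -0.2599  0.1578] yaw 34.9 opening 0.018 delta tool mm [ 3.4 -2.4  2.8] turn -7.4
delta after turn [ 3.6 -1.9  2.8]
```

```bash
python3 -m jog '[1,-1,1.5,0,-4, 1,0,0,0,-3.5, 1,0,0,0,0, 1,0,0,0,0]'; python3 -m jog '[0.5,0,0,0,0, 0.5,0,0,0,0, 0.5,0,0,0,0, 0.5,0,0,0,0, 0.5,0,0,0,0, 0.5,0,0,-10,0, 0.5,0,0,-30,0, 0.5,0,0,-40,0, 0.5,0,0,-40,0, 0.5,0,0,-30,0]';python3 -m jog '[0.5,0,0,-20,0, 0.5,0,0,0,0, 0.5,0,0,0,0]'; python3 - <<'E'
from look import *
p,P,c,H,S,V,zz=look("wrist","w12")
rep("knob",(V<70)&(zz>.16)&(zz<.2)&(P[...,1]<-.2),.185,P,c)
rep("bluepad",(H>100)&(H<130)&(S>120)&(zz<.045)&(zz>.02),.031,P,c,2)
rep("white",(V>170)&(S<50)&(zz<.045)&(zz>.02)&(P[...,1]<-.15),.031,P,c)
rep("green",(H>50)&(H<80)&(S>120)&(zz<.045),.031,P,c)
rep("orange",(H>3)&(H<19)&(S>160)&(zz>.02)&(P[...,1]<-.1)&(zz<.065)&(P[...,0]<.7),.031,P,c,3)
E
python3 go.py 0.436 0.28 0.28 6.9
```

```text
time: 33.68
eef_pos: [0.5279, -0.2603, 0.1578]
ee_rot: [3.138, 0.003, 0.74]
force: [-1.8, -9.0, 3.1]
opening: 0.0176
time: 34.52
eef_pos: [0.5292, -0.2554, 0.3115]
ee_rot: [3.139, -0.002, 0.744]
force: [0.5, 0.5, -0.6]
opening: 0.0439
time: 34.77
eef_pos: [0.5291, -0.2559, 0.3291]
ee_rot: [3.139, -0.001, 0.744]
force: [-1.0, -0.4, -0.2]
opening: 0.0439
knob 1041 [281. 199.] [ 0.5323 -0.2565] [0.0564 0.0173] 42.6 depth z 0.1848
bluepad 2260 [227. 121.] [ 0.5348 -0.1597] [0.0549 0.0683] 87.5 depth z 0.0311
bluepad 213 [249. 142.] [ 0.5331 -0.1981] [0.0054 0.0671] 87.6 depth z 0.031
white 3700 [325. 124.] [ 0.6181 -0.2582] [0.1005 0.112 ] 42.8 depth z 0.0309
green 2176 [326. 220.] [ 0.5263 -0.3504] [0.0684 0.0676] 86.9 depth z 0.0311
orange 2434 [237. 218.] [ 0.4501 -0.255 ] [0.0686 0.0916] 87.1 depth z 0.0312
orange 729 [192. 222.] [ 0.3954 -0.2119] [0.1263 0.0238] 70.3 depth z 0.0507
orange 399 [257. 271.] [ 0.4003 -0.3316] [0.0193 0.063 ] 28.0 depth z 0.0496
t 34.82 pos [ 0.5284 -0.2559  0.3276] yaw 42.6 opening 0.0436 delta tool mm [ 294.8 -457.    47.4] turn 35.7
delta after turn [ -27.3 -543.1   47.4]
```

View pics/w12.png

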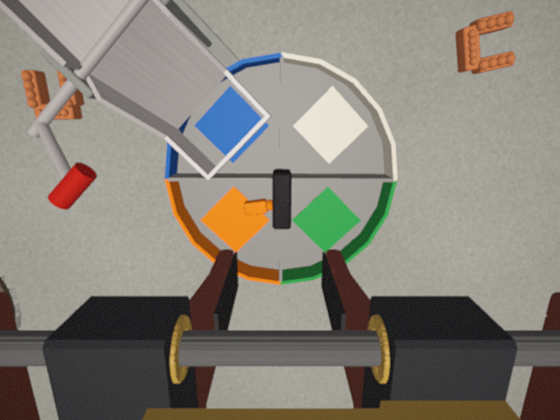

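Blue is centred under the chute (227,121), and the orange die is in its own sector (258,208). Now the blue die.

```bash
python3 -m jog '[0.4,0,0,0,6, 0.4,0,0,0,6, 0.4,0,0,0,6, 0.4,0,0,0,6, 0.4,0,0,0,6, 0.4,0,0,0,5.7, 0.4,0,0,0,0]'>/dev/null; python3 -m jog '[0.4,-4,-36,0,0, 0.4,-4,-36,0,0, 0.4,-4,-36,0,0, 0.4,-4,-36,0,0, 0.4,-4,-36,0,0, 0.4,-4,-36,0,0, 0.4,-4,-36,0,0, 0.4,-4,-36,0,0, 0.4,-4,-36,0,0, 0.4,-4,-36,0,0]'>/dev/null; python3 -m jog '[0.4,0,-36,20,0, 0.4,0,-36,20,0, 0.4,0,-36,20,0, 0.4,0,-36,20,0, 0.4,0,-36,10,0, 0.4,0,0,10,0, 0.4,0,0,0,0, 0.4,0,0,0,0]';  python3 - <<'E'
from look import *
p,P,c,H,S,V,zz=look("wrist","w13")
m=(H>100)&(H<130)&(S>120)&(zz>.008)&(zz<.06)&(P[...,1]>.15);rep("blue",m,.033,P,c);print(np.nanmedian(P[m&(zz>.036)],0))
E
python3 go.py 0.4355 0.280 0.016 6.9
```

```text
time: 36.9
eef_pos: [0.4235, 0.2746, 0.2265]
ee_rot: [3.141, 0.002, 0.123]
force: [0.8, -0.3, 0.5]
opening: 0.0526
blue 265 [275. 177.] [0.4371 0.2806] [0.0182 0.016 ] 7.1 depth z 0.0403
[0.43614773 0.28007295 0.04104611]
t 36.95 pos [0.4242 0.2741 0.2272] yaw 6.9 opening 0.0527 delta tool mm [ 12.1  -4.7 211.2] turn 0.0
delta after turn [ 12.1  -4.7 211.2]
```

```bash
python3 -m jog '[0.4,12,-4.5,0,0, 0.4,0,0,38,0, 0.4,0,0,38,0, 0.4,0,0,38,0, 0.4,0,0,38,0, 0.4,0,0,30,0, 0.4,0,0,18,0, 0.4,0,0,7,0, 0.4,0,0,0,0, 0.4,0,0,0,0]'; python3 go.py 0.4358 0.280 0.016
```

```text
time: 37.78
eef_pos: [0.4366, 0.2808, 0.0215]
ee_rot: [-3.141, -0.001, 0.119]
force: [0.1, 0.7, -0.0]
opening: 0.0527
t 37.78 pos [0.4366 0.2808 0.0215] yaw 6.8 opening 0.0527 delta tool mm [-0.9  0.7  5.5]
```

```bash
python3 -m jog '[1,0,0,5,0, 1,0,0,0,0, 1,0,0,0,0, 1,0,0,0,0, 1,0,0,0,0, 1,0,0,0,0, 1,0,0,0,0, 1,0,0,0,0, 1,0,0,0,0, 1,0,0,0,0]'; python3 -m jog '[1,0,0,-8,0, 1,0,0,-25,0, 1,0,0,-40,0, 1,0,0,-40,0, 1,0,0,-40,0, 1,0,0,-40,0, 1,0,0,-40,0, 1,0,0,-30,0, 1,0,0,0,5, 1,0,0,0,5]'; python3 -m jog '[1,0,0,0,0, 1,0,0,0,0]'; python3 go.py 0.542 -0.004 0.28 -3
```

```text
time: 38.62
eef_pos: [0.4356, 0.2812, 0.0157]
ee_rot: [3.141, -0.0, 0.12]
force: [-0.3, -1.8, 5.5]
opening: 0.0177
time: 39.45
eef_pos: [0.4358, 0.2818, 0.2809]
ee_rot: [-3.14, -0.003, -0.058]
force: [-0.0, -1.7, -1.8]
opening: 0.0182
time: 39.62
eef_pos: [0.4351, 0.281, 0.2785]
ee_rot: [3.141, -0.0, -0.051]
force: [0.3, -0.2, -0.3]
opening: 0.0179
t 39.62 pos [0.4351 0.281  0.2785] yaw -2.9 opening 0.0179 delta tool mm [121.4 279.2  -1.4] turn 0.1
delta after turn [121.7 279.1  -1.4]
```

```bash
python3 -m jog '[1,15,35,0,0, 1,15,35,0,0, 1,15,35,0,0, 1,15,35,0,0, 1,15,35,0,0, 1,15,35,0,0, 1,16,35,0,0, 1,15,34,0,0, 1,0,0,0,0, 1,0,0,0,0]'; python3 go.py 0.542 -0.004 0.195 -3
```

```text
time: 40.45
eef_pos: [0.5412, -0.0064, 0.2773]
ee_rot: [-3.141, 0.002, -0.056]
force: [-0.9, 0.8, -0.9]
opening: 0.0178
t 40.45 pos [ 0.5412 -0.0064  0.2773] yaw -3.2 opening 0.0178 delta tool mm [ 0.9 -2.4 82.3] turn -0.2
delta after turn [ 0.9 -2.4 82.3]
```

```bash
python3 -m jog '[1,0,-2,0,0, 1,0,0,25,0, 1,0,0,25,0, 1,0,0,17,0, 1,0,0,10,0, 1,0,0,5,0, 1,0,0,0,0, 1,0,0,0,0]'; python3 -m jog '[0.55,0,0,0,0, 0.55,0,0,0,0, 0.55,0,0,0,0, 0.55,0,0,0,0, 0.55,0,0,0,0, 0.55,0,0,0,0]'; python3 -m jog '[0.55,0,0,-10,0, 0.55,0,0,-25,0, 0.55,0,0,-40,0, 0.55,0,0,-40,0, 0.55,0,0,-40,0, 0.55,-41,0,0,0, 0.55,-41,0,0,0, 0.55,-25,0,0,0, 0.55,0,0,0,0, 0.55,0,0,0,0]'; python3 go.py 0.432 -0.121 0.245 -3; python3 - <<'E'
from look import *
p,P,c,H,S,V,zz=look("wrist","w14")
rep("roller",((H<4)|(H>172))&(S>170)&(zz>.2),.232,P,c)
rep("bdie",(H>100)&(H<130)&(S>120)&(zz>.17)&(zz<.24)&(P[...,1]>-.1),.2,P,c)
rep("bpad",(H>100)&(H<130)&(S>120)&(zz>.02)&(zz<.045),.031,P,c,2)
E
```

```text
time: 41.12
eef_pos: [0.5415, -0.0012, 0.1972]
ee_rot: [-3.141, -0.001, -0.053]
force: [-0.0, -0.9, 0.3]
opening: 0.0176
time: 41.62
eef_pos: [0.5413, -0.0021, 0.1966]
ee_rot: [3.141, -0.0, -0.054]
force: [0.8, -0.0, -0.0]
opening: 0.0392
time: 42.45
eef_pos: [0.4339, 0.0037, 0.3527]
ee_rot: [3.139, -0.003, -0.055]
force: [-0.1, 0.4, -0.6]
opening: 0.0394
t 42.45 pos [0.4339 0.0037 0.3527] yaw -3.1 opening 0.0394 delta tool mm [  4.7 124.3 108.1] turn -0.1
delta after turn [  4.4 124.3 108.1]
roller 826 [418. 198.] [ 0.4354 -0.1166] [0.0175 0.0371] 86.9 depth z 0.2328
bdie 445 [276.  79.] [5.411e-01 1.000e-04] [0.0183 0.017 ] 86.9 depth z 0.2117
bpad 2233 [405.  90.] [ 0.5346 -0.1733] [0.0554 0.0685] 87.0 depth z 0.0312
bpad 80 [374. 148.] [ 0.4572 -0.1349] [0.0583 0.0057] 28.6 depth z 0.0379
```

Blue die upright in the pan (276,79), blue pad under the outlet (405,90). Press.

```bash
python3 -m jog '[1,2,31,0,0, 1,1,31,0,0, 1,1,31,0,0, 1,0,30.5,0,0, 1,0,0,35,0, 1,0,0,35,0, 1,0,0,25,0, 1,0,0,10,0, 1,0,0,0,0]'; python3 -m jog '[1,0,0,10,0, 1,0,0,10,0, 1,0,0,10,0, 1,0,0,10,0, 1,0,0,10,0, 1,0,0,10,0, 1,0,0,10,0, 1,0,0,10,0, 1,0,0,10,0, 1,0,0,9,0]'; python3 -m jog '[1,0,0,0,0, 1,0,0,0,0, 1,0,0,0,0, 1,0,0,0,0, 1,0,0,0,0, 1,0,0,0,0, 1,0,0,0,0, 1,0,0,0,0, 1,0,0,0,0, 1,0,0,0,0]'; python3 -m jog '[1,0,0,-12,0, 1,0,0,-12,0, 1,0,0,-12,0, 1,0,0,-12,0, 1,0,0,-12,0, 1,0,0,-12,0, 1,0,0,-12,0, 1,0,0,-12,0, 1,0,0,-20,0, 1,0,0,-30,0]';  python3 -m jog '[1,0,0,-35,0, 1,0,-38,0,0, 1,0,-38,0,0, 0.4,0,-38,0,0, 0.4,0,0,0,0, 0.4,0,0,0,0]'; python3 go.py .5665 .1615 0.30 84; python3 - <<'E'
from look import *
p,P,c,H,S,V,zz=look("wrist","w15")
E
```

```text
time: 43.25
eef_pos: [0.4313, -0.1195, 0.2443]
ee_rot: [-3.139, 0.004, -0.054]
force: [-0.1, -0.2, 0.7]
opening: 0.0006
time: 44.08
eef_pos: [0.4316, -0.1188, 0.1463]
ee_rot: [-3.141, 0.0, -0.053]
force: [0.3, 1.1, 1.3]
opening: 0.0007
time: 44.92
eef_pos: [0.4318, -0.1198, 0.1475]
ee_rot: [3.141, -0.0, -0.054]
force: [-0.5, -0.1, 0.8]
opening: 0.001
time: 45.75
eef_pos: [0.4304, -0.1194, 0.2926]
ee_rot: [-3.14, 0.003, -0.054]
force: [0.2, -1.1, -0.5]
opening: 0.0003
time: 46.25
eef_pos: [0.4378, -0.0039, 0.3286]
ee_rot: [3.141, -0.001, -0.05]
force: [0.2, -0.6, 1.0]
opening: 0.0169
t 46.25 pos [ 0.4378 -0.0039  0.3286] yaw -2.8 opening 0.0169 delta tool mm [ 120.4 -171.5   28.6] turn -86.8
delta after turn [177.9 110.7  28.6]
```

View pics/w15.png

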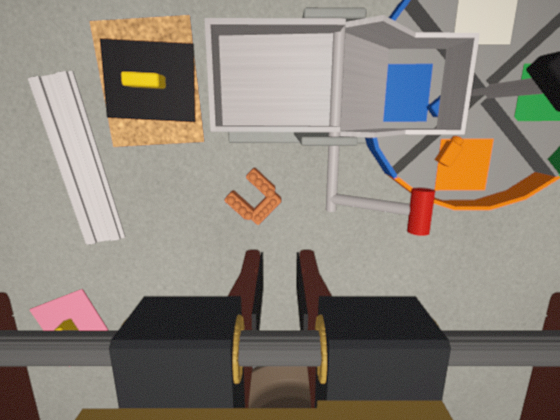

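Pan empty; the blue die is at about (435,105), close to the blue/orange divider. I'll check that it's really down in the compartment.

```bash
python3 - <<'E'
from look import *
p,P,c,H,S,V,zz=look("wrist","w16")
m=np.zeros_like(H,bool);m[85:125,415:460]=1
m&=(H>100)&(H<130)&(S>120)
v,u=np.where(m&(u:=np.indices(H.shape)[1])>=0) if False else np.where(m)
Q=P[v,u];k=(Q[:,2]>.036);print(k.sum(),Q[k].mean(0),Q[k].min(0),Q[k].max(0))
A=np.array([0.529,-0.256]);r=Q[k][:,:2]-A;a=np.degrees(np.arctan2(r[:,1],r[:,0]));print("ang",a.min(),a.max(),"rad",np.linalg.norm(r,axis=1).min(),np.linalg.norm(r,axis=1).max())
cv2.imwrite("pics/c16.png",cv2.resize(p[60:210,340:560,::-1],None,fx=3.5,fy=3.5,interpolation=cv2.INTER_CUBIC))
E
```

```text
132 [ 0.51527954 -0.20313266  0.04491239] [ 0.50505094 -0.21013785  0.03600441] [ 0.52666361 -0.19777188  0.05031484]
ang 92.91634224820696 115.8432159233635 rad 0.0459216220704314 0.0595647213714102
```

View pics/c16.png

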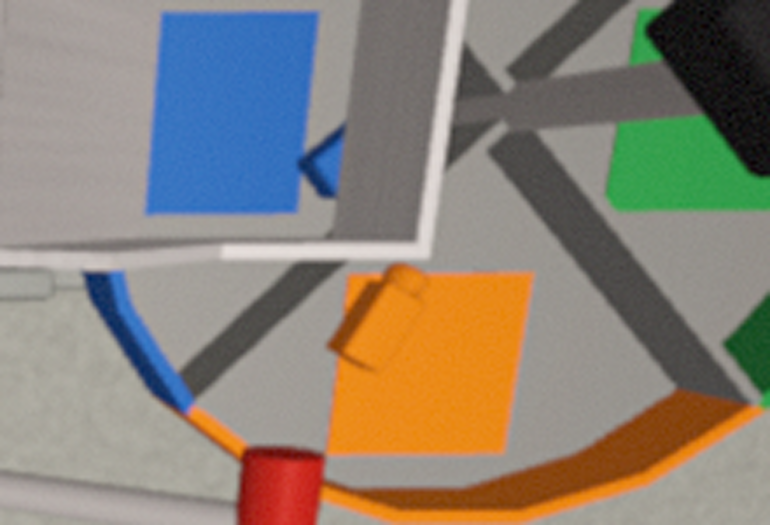

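The orange die lies on the orange floor. The blue die, partly hidden by the chute wall, lies on the blue floor: its highest visible point is z 0.050 and it sits at 93-116 deg, inside the sector.

```bash
python3 - <<'E'
from look import *
for n in("wrist","top"):
    p,P,c,H,S,V,zz=look(n)
    m=(zz>.203)&(zz<.214)&(P[...,0]>.47)&(P[...,0]<.62)&(P[...,1]>-.075)&(P[...,1]<.08)
    m=cv2.morphologyEx(m.astype(np.uint8),cv2.MORPH_CLOSE,np.ones((3,3)))
    rep("rim",m>0,.208,P,c)
E
python3 -m jog '[0.4,0,0,0,-7, 0.4,0,0,0,-7, 0.4,0,0,0,-7, 0.4,0,0,0,-7, 0.4,0,0,0,-7, 0.4,0,0,0,-7, 0.4,0,0,0,-7, 0.4,0,0,0,-7, 0.4,0,0,0,-7, 0.4,0,0,0,-7]' >/dev/null;python3 -m jog '[0.4,0,0,0,-7, 0.4,0,0,0,-7, 0.4,0,0,0,-2.8, 0.4,36,22,0,0, 0.4,36,22,0,0, 0.4,36,22,0,0, 0.4,36,22,0,0, 0.4,0,0,0,0, 0.4,0,0,0,0]' >/dev/null; python3 go.py .5665 .1615 0.02 84;python3 - <<'E'
from look import *
p,P,c,H,S,V,zz=look("wrist","w17")
rep("plate",(V<60)&(zz>.005)&(zz<.03)&(P[...,0]<.66)&(P[...,1]>.08),.015,P,c)
rep("bar",(H>20)&(H<35)&(S>150)&(zz>.03)&(zz<.06)&(P[...,0]<.62)&(P[...,1]<.25),.045,P,c)
E
```

```text
rim 2518 [254.  67.] [ 0.5435 -0.006 ] [0.1047 0.0816] 86.9 depth z 0.2079
rim 166 [325. 171.] [ 0.5467 -0.0067] [0.1056 0.0806] 88.9 depth z 0.2077
t 48.03 pos [0.5403 0.1275 0.3269] yaw 83.9 opening 0.053 delta tool mm [ 36.1  23.4 306.8] turn -0.1
delta after turn [ 36.1  23.5 306.8]
plate 4665 [298. 146.] [0.5665 0.1616] [0.1155 0.0938] 84.3 depth z 0.015
bar 427 [297. 147.] [0.5666 0.1618] [0.0447 0.0144] 84.5 depth z 0.0447
```

```bash
python3 -m jog '[0.4,36,23,0,0, 0.4,0,0,38,0, 0.4,0,0,38,0, 0.4,0,0,38,0, 0.4,0,0,38,0, 0.4,0,0,38,0, 0.4,0,0,30,0, 0.4,0,0,20,0, 0.4,0,0,0,0, 0.4,0,0,0,0]'; python3 go.py .5665 .1617 0.02 84.3
```

```text
time: 48.92
eef_pos: [0.5659, 0.1558, 0.0884]
ee_rot: [-3.141, 0.001, 1.458]
force: [-0.1, 0.2, 0.4]
opening: 0.0525
t 48.92 pos [0.5659 0.1558 0.0884] yaw 83.5 opening 0.0525 delta tool mm [ 6.  -0.  68.4] turn -0.8
delta after turn [ 6.   0.1 68.4]
```

```bash
python3 -m jog '[0.4,6,0,0,-0.7, 0.4,0,0,25,0, 0.4,0,0,20,0, 0.4,0,0,14,0, 0.4,0,0,7,0, 0.4,0,0,0,0, 0.4,0,0,0,0]'; python3 go.py .5665 .1617 0.02 84.3; python3 -m jog '[1,0,0,0,0, 1,0,0,0,0, 1,0,0,0,0, 1,0,0,0,0, 1,0,0,0,0, 1,0,0,0,0, 1,0,0,0,0, 1,0,0,0,0, 1,0,0,0,0, 1,0,0,0,0]'; python3 go.py .5665 .1617 0.02 84.3
```

```text
time: 49.5
eef_pos: [0.5672, 0.1646, 0.0233]
ee_rot: [3.141, -0.0, 1.473]
force: [-0.8, 0.7, -0.7]
opening: 0.0528
t 49.5 pos [0.5672 0.1646 0.0233] yaw 84.4 opening 0.0528 delta tool mm [-3.  -0.4  3.3] turn 0.1
delta after turn [-3.  -0.4  3.3]
time: 50.33
eef_pos: [0.5668, 0.1643, 0.0226]
ee_rot: [3.141, 0.0, 1.473]
force: [-0.6, -0.4, 2.2]
opening: 0.0153
t 50.33 pos [0.5668 0.1643 0.0226] yaw 84.4 opening 0.0153 delta tool mm [-2.6 -0.   2.6] turn 0.1
delta after turn [-2.6 -0.   2.6]
```

```bash
python3 -m jog '[1,0,0,-8,0, 1,0,0,-25,0, 1,0,0,-38,0, 1,0,0,-38,0, 1,0,0,-38,0, 1,0,0,-38,0, 1,0,0,-38,0, 1,0,0,-30,0, 1,0,0,-18,0, 1,0,0,0,-2.6]'; python3 -m jog '[1,-15,0,0,0, 1,-25,0,0,0, 1,-30,0,0,0, 1,-30,0,0,0, 1,-30,0,0,0, 1,-20,0,0,0, 1,-12,0,0,0, 1,0,0,0,0, 1,0,0,0,0]'; python3 go.py .543 -.0025 0.2196 87;python3 - <<'E'
from look import *
p,P,c,H,S,V,zz=look("wrist","w18")
rep("plate",(V<60)&(zz>.22)&(zz<.3)&(P[...,0]<.66),.28,P,c)
rep("bar",(H>20)&(H<35)&(S>150)&(zz>.2),.31,P,c)
E
```

```text
time: 51.17
eef_pos: [0.5677, 0.1656, 0.2985]
ee_rot: [3.135, -0.002, 1.518]
force: [-0.4, 0.4, -1.2]
opening: 0.0158
time: 51.92
eef_pos: [0.558, 0.0031, 0.2936]
ee_rot: [3.142, -0.001, 1.518]
force: [-0.1, 0.0, -0.5]
opening: 0.0159
t 51.92 pos [0.558  0.0031 0.2936] yaw 87.0 opening 0.0159 delta tool mm [ -6.4 -14.7  74. ] turn -0.0
delta after turn [ -6.4 -14.7  74. ]
plate 1159 [348. 272.] [ 0.5928 -0.0029] [0.0388 0.0282] 87.0 depth z 0.2861
bar 3515 [279. 280.] [0.5577 0.0036] [0.0531 0.0171] 87.2 depth z 0.3156
```

View pics/w18.png

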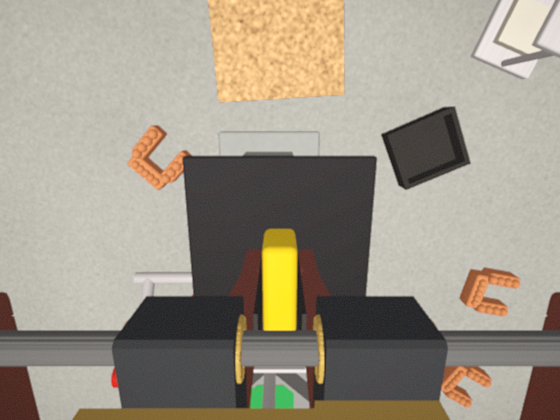

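The cover is held level and square; its back edge runs (187,157)-(377,157). I'll check its centre relative to the TCP.

```bash
python3 - <<'E'
from h import *
o=get_obs();c=cam("wrist",o);a,b=ray(185,157,.286,c),ray(377,157,.286,c)
M=R.from_euler('xyz',o["ee_rot"]).as_matrix()
print(np.linalg.norm(b-a),(M.T@((a+b)/2-o["eef_pos"])*1000).round(1),np.degrees(np.arctan2(*(b-a)[1::-1])))
E
python3 -m jog '[1,-6.4,-14.7,0,0, 1,0,0,15,0, 1,0,0,15,0, 1,0,0,10,0, 1,0,0,5,0, 1,0,0,0,0, 1,0,0,0,0]'; python3 go.py .543 -.0025 0.2196 87
```

```text
0.09561889509550671 [56.8  0.5  7.7] -2.881741386274177
time: 52.55
eef_pos: [0.5433, -0.0021, 0.2486]
ee_rot: [-3.142, -0.001, 1.52]
force: [0.1, 1.2, -1.5]
opening: 0.0161
t 52.55 pos [ 0.5433 -0.0021  0.2486] yaw 87.1 opening 0.0161 delta tool mm [-0.4 -0.3 29. ] turn 0.1
delta after turn [-0.4 -0.3 29. ]
```

```bash
python3 -m jog '[1,0,0,7,0, 1,0,0,7,0, 1,0,0,5,0, 1,0,0,4,0, 1,0,0,2,0, 1,0,0,0,0, 1,0,0,0,0]'; python3 -m jog '[1,0,0,1.5,0, 1,0,0,1.5,0, 1,0,0,0,0, 1,0,0,0,0]'; python3 go.py .543 -.0025 0.2196 87
```

```text
time: 53.13
eef_pos: [0.5432, -0.0031, 0.2234]
ee_rot: [-3.142, -0.0, 1.518]
force: [-0.1, -0.2, -0.5]
opening: 0.0159
time: 53.47
eef_pos: [0.5431, -0.0032, 0.2204]
ee_rot: [3.142, 0.0, 1.518]
force: [0.2, 0.4, -1.3]
opening: 0.0157
t 53.47 pos [ 0.5431 -0.0032  0.2204] yaw 87.0 opening 0.0157 delta tool mm [ 0.7 -0.2  0.8] turn -0.0
delta after turn [ 0.7 -0.2  0.8]
```

```bash
python3 -m jog '[1,0,0,1,0, 1,0,0,0,0]'; python3 -m jog '[0.4,0,0,0,0, 0.4,0,0,0,0, 0.4,0,0,0,0, 0.4,0,0,0,0, 0.4,0,0,0,0, 0.4,0,0,0,0, 0.4,0,0,-4,0, 0.4,0,0,-20,0, 0.4,0,0,-35,0, 0.4,0,0,-40,0]'; python3 -m jog '[0.4,0,0,-40,0, 0.4,-38,-20,0,0, 0.4,-38,-20,0,0, 0.4,-38,-20,0,0, 0.4,-38,-20,0,0, 0.4,0,0,0,0, 0.4,0,0,0,0]';python3 - <<'E'
from look import *
p,P,c,H,S,V,zz=look("wrist","w19")
rep("plate",(V<60)&(zz>.195)&(zz<.23)&(P[...,1]>-.1),.212,P,c)
rep("bar",(H>20)&(H<35)&(S>150)&(zz>.2),.242,P,c)
m=(V<60)&(zz>.2)&(zz<.22)&(P[...,1]>-.08);Q=P[m];A=np.c_[Q[:,:2],np.ones(len(Q))];print("slope",np.linalg.lstsq(A,Q[:,2],rcond=None)[0])
m=(H>100)&(H<130)&(S>120)&(zz>.036)&(zz<.06)&(np.hypot(P[...,0]-.529,P[...,1]+.256)<.12);print(m.sum(),np.nanmean(P[m],0))
p,P,c,H,S,V,zz=look("top","t19")
rep("model",(H>3)&(H<15)&(S>120)&(zz>.015)&(zz<.04)&(P[...,0]<.5)&(P[...,1]>-.05)&(P[...,1]<.1),.03,P,c)
rep("former",(V<50)&(zz<.035)&(P[...,0]>.68)&(P[...,1]>-.05),.03,P,c)
E
```

```text
time: 53.63
eef_pos: [0.5432, -0.0031, 0.2195]
ee_rot: [3.141, 0.0, 1.518]
force: [0.3, 0.5, -0.4]
opening: 0.0156
time: 54.47
eef_pos: [0.542, -0.0032, 0.3184]
ee_rot: [-3.138, -0.0, 1.519]
force: [1.0, -2.2, -0.4]
opening: 0.0523
time: 55.05
eef_pos: [0.4568, -0.1491, 0.3587]
ee_rot: [3.142, 0.001, 1.512]
force: [0.1, 0.6, 0.0]
opening: 0.0525
plate 9752 [372.  53.] [ 0.5413 -0.0266] [0.076  0.0961] 86.7 depth z 0.2121
bar 1559 [380.  26.] [ 0.5389 -0.0148] [0.0358 0.0221] 87.1 depth z 0.2411
slope [ 0.00083625 -0.00056486  0.21160745]
48 [ 0.52367345 -0.21979732  0.04514144]
model 289 [315. 244.] [0.4041 0.0361] [0.0562 0.0584] 44.1 depth z 0.0268
former 793 [314. 117.] [0.7437 0.0312] [0.0851 0.0716] 20.4 depth z 0.0084
```

View pics/w19.png

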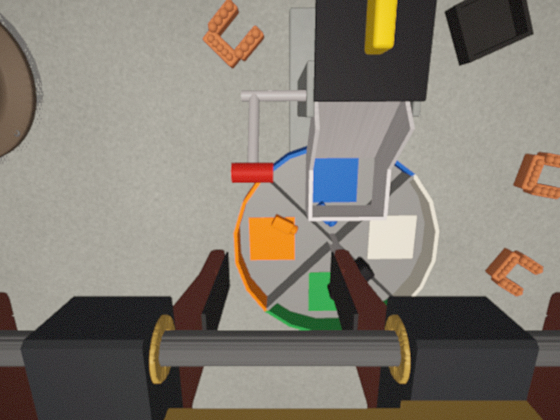

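The cover sits level and square on the pan (yellow bar 380,26). The orange die is in orange (284,225), the blue die in blue (330,218), and both bystanders are unmoved. Handing in.

```bash
python3 -m jog '[0.4,0,0,0,0, 0.4,0,0,0,0]'; python3 -c "
from rig import job_done;print(job_done())"
```

```text
time: 55.32
eef_pos: [0.4586, -0.1447, 0.3585]
ee_rot: [3.141, -0.0, 1.521]
force: [-0.1, 0.3, 0.2]
opening: 0.0527
the job is handed in; nothing more can be done
None
```

The job is handed in at about 55 s of the 210 s allowed, and my last checks found nothing wrong.

I parked the cover on the cork pad and turned orange under the chute, then tipped the single orange die in. I then turned the bin 90° and tipped the single blue die in, and put the cover back on the pan.

**Last checks:**
- **Cover:** its top reads level at z = 0.212 m, which is the seated height. Its angle is within about 0.3° of the pan's.
- **Dies:** both lie on the floor of the compartment of their own colour. The blue die sits near the inner corner and is partly hidden by the chute wall. The parts I could see are inside its sector and below the divider tops.
- **Stone model and base former:** both stand where they were at the start, to within measuring error.

**What went wrong along the way:**
- I lifted before the fingers had closed on my first try at the cover. It stayed in place, and the second grasp held.
- The knob pushed sideways on the gripper with about 14 N during the second turn of the bin, below the 40 N and 120 N limits.

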